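# Release and take off a bayonet pressure cap

## Robot

A 6-joint arm with a two-finger parallel gripper is mounted at the origin on the work surface. World frame = base frame: x ahead of the robot, y to its left, z up, the work surface at z = 0. Lengths are in mm, angles in rad, forces in N, time in s.
With the tool pointing down it reaches from about 300 to 875 mm from the base axis. Payload 6.4 kg.
Tool frame: the origin (TCP) lies between the finger pads; the fingertips stand 25 mm ahead of it and the grasp point (between the pads) lies 6 mm ahead of it; z points along the fingers, y is the direction in which the jaws open and shut (so a half turn about z gives the same grasp; the last joint's range is limited). The gripper opens to 85 mm and grips with 20 to 120 N. Pads are 22 mm wide; open, the fingers measure 114 mm over their backs; the gripper's body (76 mm by 85 mm) begins 54 mm behind the grasp point. The pads swing forward as they close: fully open they stand 13 mm farther back than shut.
Start: joints at [0.94, 0.181, 1.607, -0, 1.354, -0.206], TCP at [236.97, 523.914, 229.088] pointing down, gripper open.
Joint ranges: [-2.99, 2.99], [-0.89, 2.07], [0.3, 2.58], [-1.14, 4.28], [0, 2.63], [-3.12, 3.12]. Speed limits (rad/s): [2.57, 2.57, 3.01, 3.14, 3.14, 3.14].

## Interface

Orientations are given as a unit quaternion [x, y, z, w].
In Python, from plant import readout, eyes, job gives the robot as it stands. The module is installed in compiled form; this text tells all that it offers.
- The arm moves only by the shell command python3 -m creep 'ROWS' [FORCE]. ROWS is JSON, a list of rows, each an object of numbers: "grip": the opening in per cent of the stroke, from 0 (shut) to 100 (fully open); "x", "y", "z": the shift along the world's x, y, z in m; "roll": the turn about the world's z in degrees. A call has 1 to 5 rows; each row is the pose to reach, as a shift and turn from the pose commanded when the call began; what a row does not reach only later rows make up. A row lasts 1/12 s, in which the tool goes at most 41.7 mm and 7.16 degrees, less where a joint would pass 70% of its speed; a pose out of reach is approached as far as the arm can. A call with a gripper value outside its range is refused whole. The fingers move at their own pace and stop on an object; FORCE is the grip in N (left out, the last holds). Time passes only in rows, so rows that repeat a pose let the fingers close. It gives the time, the measured TCP pose, the force and the opening at its end, in the units of the state.
- readout.get_state(): the state, without advancing time (a new reading comes with each control period).
- eyes.grab_frame(name): name is "scene" or "side" or "wrist"; returns the picture (480x640x3 uint8, red, green, blue); there is no depth.
- eyes.camera_model(name): a dict with "fovy" (degrees; the focal length in pixels is half the picture's height over the tangent of half this angle, whatever the lens; pixels are square), "cx", "cy" (the principal point, pixels), "k1" (the pictures are not rectified: a ray, as slopes to the right and down, at radius r is drawn at 1 + k1 r^2 times it, then the intrinsics apply), "origin" and "rotation" of the camera in the world. Camera axes: x right, y down, z forward; pixel columns grow to the right and rows downward; lengths in mm; the calibration is good to about 2 mm. A picture is of the moment at which its call begins: read the wrist's pose just before it. camera_model takes no time and is no camera call; for the wrist camera it gives the pose at the moment of the call.
- job.sign_off(): hands the job in, once; it reports no verdict.
The state is a dict: "time": time; "qpos": joint angles; "qvel": joint speeds; "joint_torque": joint torques, N m; "eef_pos": TCP position; "tool_rot": TCP orientation; "contact_force": force on the tool from outside, world axes, zero at the start; "moment": the same for the moment, N m; "width": finger opening in mm.
Only numpy, scipy, OpenCV 4.12 (cv2) and the standard library are available. Lean on these libraries where they do the work, as an engineer would, in place of code of your own. Each camera call takes 0.05 s, during which the arm holds its last target. There are 200 camera calls.

## Task

Open the steel pressure vessel: turn its blue bar-handled cap anticlockwise (seen from above) to its first stop without forcing it, press it down there against the spring, and keeping it down turn it on past the stop until the bar points at the green mark and the cap springs up. Lift it off and set it down gently, standing bar up, in the white tray. Leave the other things on the bench where they are, and never press or twist hard.

Things in the scene. Friction and masses are not known exactly. Their poses are not given: they have to be found in the camera images.
- vessel: Upright steel pressure vessel bolted to the bench: foot 140 mm dia, shell 108 mm dia, flat shoulder 115 mm above the bench, on it a neck 71 mm dia up to 147 mm. Origin: centre of the underside, on the cap's axis, z up; its +x points to the red mark. Cap angle = cap yaw minus vessel yaw, growing anticlockwise from above.
- cap: The vessel's pressure cap, loose, about 160 g. Steel stem 34 mm dia with two lugs at its foot (52 mm over both along the cap's x); blue disc 68 mm dia, 28 to 35 mm above the origin; on it the bar. Origin: centre of the stem's underside, z up. Locked: origin 133 mm above the vessel's origin, cap angle 0 to 0.12 rad. A spring holds it up with 6 N, 12 N when 12 mm down.
- cap_bar (a point): Centre of the top of the cap's blue grip bar, 67 mm above the cap's origin. The bar is 52 mm long along the cap's x, 14 mm thick along its y and 32 mm high above the disc; a white dash marks the +x end of its top.
- lock_mark (a point): Red mark, 13 x 7 mm, on the vessel's shoulder, 45 mm from the axis along the vessel's +x: near it points the bar of the locked cap (white dash end).
- release_mark (a point): Green mark, 13 x 7 mm, on the shoulder, 45 mm from the axis at cap angle 1.40 rad. Turned there (an end stop blocks it at about 1.5) the cap rises 3 mm by itself when let up, and lifts straight off within about 0.08 rad of 1.40.
- collar: Locking collar in the neck, hidden under the cap, bearing the first stop and a ledge; origin and axes are the vessel's and do not tell where the stop is. The cap meets the stop at a cap angle between 0.26 and 0.8 rad, different each time: feel it (twist about 0.2 N m above turning friction). More than 30 N from the cap, about 0.65 N m on the stop, damages it.
- first_stop (a point): Point on the axis at the stop's height, 138 mm up (not its angle). Short of the stop the cap sinks 1 mm, then stands on the hard ledge. Only against the stop (within about 0.05 rad) can it be pressed, 12 mm to its bottom. Pressed 9 to 12 mm it passes under the stop; it must stay down until 0.6 rad past it.
- seal: Black spring-loaded rubber seal, 23 mm dia, in the neck under the cap's stem; origin: centre of its top, 133 mm above the vessel's origin under the locked cap, 121 mm at its bottom, 136 mm with the cap off. More than 25 N on it damages it.
- tray: White plastic tray fixed to the bench, 190 mm along its x, 150 mm along its y, walls 4 mm thick and 24 mm high; floor 4 mm thick. Origin: centre of the underside; z up.
- bottle_a: Bystander, to be left alone: clear glass media bottle with a blue screw cap, 76 mm dia, 155 mm tall. Origin: centre of its underside.
- bottle_b: Bystander, to be left alone: green media bottle with a blue screw cap, 76 mm dia, 155 mm tall. Origin: centre of its underside.
- flask: Bystander, to be left alone: green conical flask, 84 mm dia, 120 mm tall. Origin: centre of its underside.
- dishes: Bystander, to be left alone: stack of culture dishes, 88 mm dia, 58 mm tall, standing between vessel and tray. Origin: centre of its underside.
- burner: Bystander, to be left alone: gas burner with a blue foot 80 mm dia and a thin dark tube, 130 mm tall. Origin: centre of its underside.
- beaker: Bystander, to be left alone: glass beaker, 68 mm dia, 85 mm tall. Origin: centre of its underside.
- spare_cap: Bystander, to be left alone: spare blue bottle cap lying on the bench, 45 mm dia, 26 mm tall; not the vessel's cap. Origin: centre of its underside.
Things that resemble listed ones, but are neither listed nor needed, are in the scene too. Leave any yellow look-alike of the tray alone.

How it is judged (in metres and radians):
On the way, in this order (a step that is already met when the one before it is completed fails the run):
1. the cap is pressed down (7 mm or more below its locked height) in the neck, which it can be only at or past its first stop (horizontal distance between cap and vessel below 0.008 m and z of cap in the frame of vessel below 0.126 m), for 0.1 s.
2. the cap, still in the neck, is turned past the stop to the release (1.25 rad or more from the red mark) (horizontal distance between cap and vessel below 0.008 m and angle between the x axis of cap and the x axis of vessel, either way round above 1.25 rad and z of cap in the frame of vessel below 0.141 m), for 0.1 s.
3. the cap is lifted 30 mm or more clear of its locked height (z of cap in the frame of vessel above 0.163 m), for 0.1 s.
At the end, for the whole second after the job is handed in: The cap stands in the white tray on its stem, bar up (upright within 0.15 rad, its underside within 5 mm of the tray's floor, its centre inside the tray's walls), at rest and let go of (x of cap in the frame of tray between -0.09 and 0.09 m and y of cap in the frame of tray between -0.07 and 0.07 m and z of cap in the frame of tray below 0.009 m and angle between cap's own z axis and vertical below 0.15 rad and linear speed of cap below 0.02 m/s and contact force between the fingers and cap below 0.01 N); the robot touches nothing.
It fails at once if the collar is forced: more than 30 N from the cap on its stop or ledge (contact force between cap and collar above 30 N).
It fails at once if the seal is crushed: more than 25 N on it (contact force between cap and seal above 25 N).
It fails at once if the cap is dropped or thrown (faster than 0.5 m/s, as after a 13 mm fall, with no finger on it) (linear speed of cap above 0.5 m/s and contact force between the fingers and cap below 0.01 N).
It fails at once if another thing on the bench is moved by more than 30 mm or tipped (distance of any of bottle_a, bottle_b, flask, dishes, burner, beaker, spare_cap from where it was at the start of the episode above 0.03 m or angle between any of bottle_a, bottle_b, flask, dishes, burner, beaker, spare_cap's own z axis and vertical above 0.3 rad).
It also fails if it takes over 72 s, if anything falls off the work surface, if the arm or the gripper's body presses on something with over 40 N, if the wrist force passes 120 N, or if a joint passes its speed limit or range.

## Working session

There is one attempt and no reset: what is moved stays moved. The work goes in short steps, Python scripts to look and compute and a shell command to move; the robot and the scene stay as the last step left them, time stands still between calls to the robot, and variables do not carry over. Pictures are saved under pics/ and viewed, about 8 in all and at most 12, crops included, and the job is handed in when it is done.

```bash
mkdir -p pics
cat > h.py <<'E'
import numpy as np, cv2
from plant import readout, eyes, job
def ray(m,u,v):
    f=240/np.tan(np.radians(m["fovy"])/2)
    d=np.array([(u-m["cx"])/f,(v-m["cy"])/f]); s=d.copy()
    for _ in range(30): s=d/(1+m["k1"]*(s@s))
    R=np.array(m["rotation"]).reshape(3,3)
    return np.array(m["origin"],float),R@np.array([s[0],s[1],1.])
def plane(m,u,v,z):
    o,d=ray(m,u,v); return o+d*(z-o[2])/d[2]
def two(m1,p1,m2,p2):
    o1,d1=ray(m1,*p1);o2,d2=ray(m2,*p2)
    t=np.linalg.lstsq(np.c_[d1,-d2],o2-o1,rcond=None)[0]
    a=o1+d1*t[0];b=o2+d2*t[1]; return (a+b)/2,np.linalg.norm(a-b)
def proj(m,P):
    f=240/np.tan(np.radians(m["fovy"])/2)
    c=np.array(m["rotation"]).reshape(3,3).T@(np.array(P,float)-m["origin"]); s=c[:2]/c[2]
    return f*s*(1+m["k1"]*(s@s))+[m["cx"],m["cy"]]
def snap(n,tag):
    m=eyes.camera_model(n); im=np.ascontiguousarray(eyes.grab_frame(n)[:,:,::-1]); cv2.imwrite(f"pics/{tag}.png",im); return m,im
E
python3 - <<'E'
from h import *
for n in("scene","side","wrist"):
    m,im=snap(n,n+"0"); print(n,m)
print(readout.get_state())
E
```

```text
scene {'fovy': 44.66029402851349, 'cx': 324.0743622060571, 'cy': 248.76200298015874, 'k1': 0.06561108751644507, 'origin': array([1458.49122892,  392.00790813,  917.51333526]), 'rotation': array([ 0.49847834,  0.74007005, -0.36998052, -0.25870849])}
side {'fovy': 43.85800796068816, 'cx': 317.8196818903314, 'cy': 240.93400878617393, 'k1': -0.10276907745665849, 'origin': array([  -38.140934  , -1147.8537958 ,   972.30094076]), 'rotation': array([ 0.86612246, -0.17532521,  0.10655316, -0.45578436])}
wrist {'fovy': 67.1725235946587, 'cx': 321.0353317990246, 'cy': 240.96926701670506, 'k1': -0.015111519932965093, 'origin': array([162.91102358, 556.6255786 , 373.33284252]), 'rotation': array([0.82961928, 0.53566797, 0.08479519, 0.13267047])}
{'time': 0.15, 'qpos': array([ 9.39700468e-01,  1.81398133e-01,  1.60776794e+00,  4.65417339e-06,
        1.35376767e+00, -2.06305891e-01]), 'qvel': array([ 0.00084718, -0.00143598, -0.00235325,  0.00038316,  0.00024293,
       -0.00042007]), 'joint_torque': array([ 1.30868684e-03, -4.45258999e+01, -3.51693714e+01, -2.58079099e-04,
        5.78691965e-03, -2.24338760e-05]), 'eef_pos': array([236.71139366, 523.56303079, 228.38050464]), 'tool_rot': array([ 2.10802112e-01,  9.77528526e-01, -6.11701374e-04, -2.74703428e-04]), 'contact_force': array([-0.79810061,  0.17628523, -0.09507685]), 'moment': array([-0.02349318, -0.01222401, -0.03321034]), 'width': 85.28381382715557}
```

View pics/scene0.png

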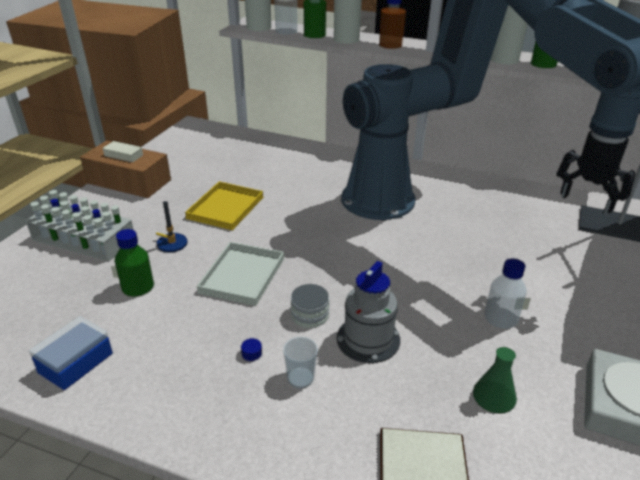

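View pics/side0.png

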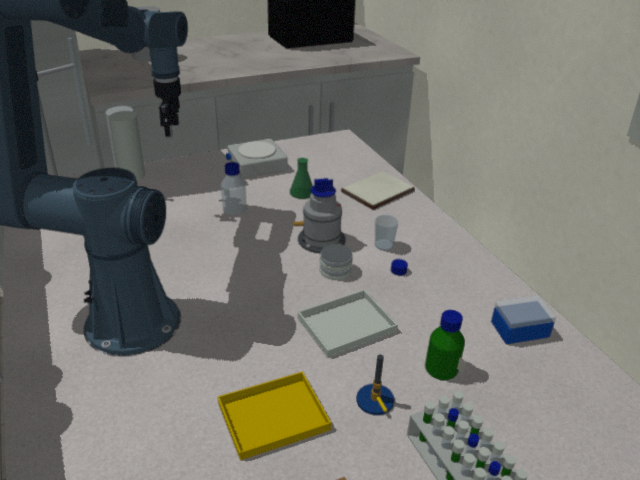

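The scene view shows the vessel near (370,310) with its blue cap at (373,278), the red mark at about (360,311), the green mark at (388,310), and the white tray centred at (241,272). In the side view the cap is at (323,187) and the white tray at (348,323).

```bash
python3 - <<'E'
s=open('h.py').read().replace('np.array(m["rotation"]).reshape(3,3)','Rotation.from_quat(m["rotation"]).as_matrix()').replace("import numpy as np, cv2","import numpy as np, cv2\nfrom scipy.spatial.transform import Rotation")
open('h.py','w').write(s)
E
cat > m1.py <<'E'
from h import *
ms=eyes.camera_model("scene");md=eyes.camera_model("side")
a=cv2.imread("pics/scene0.png");b=cv2.imread("pics/side0.png")
def blobs(im,roi,lo,hi,minA):
    x0,y0,x1,y1=roi;h=cv2.cvtColor(im[y0:y1,x0:x1],cv2.COLOR_BGR2HSV)
    k=cv2.inRange(h,np.array(lo),np.array(hi));n,l,st,c=cv2.connectedComponentsWithStats(k)
    return [(c[i]+[x0,y0],st[i][:4]+[x0,y0,0,0],st[i][4],(l==i)) for i in range(1,n) if st[i][4]>=minA]
A=blobs(a,(335,250,410,300),(110,120,40),(130,255,255),30)
B=blobs(b,(295,165,350,210),(110,120,40),(130,255,255),30)
for q in A+B: print(q[:3])
print("cap blue centroid",two(ms,A[0][0],md,B[0][0]))
for nm,lo,hi in(("red",(0,120,60),(8,255,255)),("red2",(172,120,60),(180,255,255)),("green",(45,100,40),(85,255,255))):
    for q in blobs(a,(335,290,410,330),lo,hi,3): print(nm,q[:3],plane(ms,*q[0],115))
    for q in blobs(b,(290,180,350,250),lo,hi,3): print(nm,"side",q[:3],plane(md,*q[0],115))
for nm,im,m,roi in(("scene",a,ms,(190,235,292,308)),("side",b,md,(290,285,405,362))):
    x0,y0,x1,y1=roi;h=cv2.cvtColor(im[y0:y1,x0:x1],cv2.COLOR_BGR2HSV)
    print(nm,h[35,50],h[5,5]);k=cv2.inRange(h,(40,8,60),(100,90,255));k=cv2.morphologyEx(k,cv2.MORPH_OPEN,np.ones((2,2)))
    c=max(cv2.findContours(k,0,1)[0],key=cv2.contourArea);hu=cv2.convexHull(c)
    q=cv2.approxPolyDP(hu,5,True)[:,0]+[x0,y0];print(q.tolist())
    for p in q: print(plane(m,*p,24).round(1), plane(m,*p,0).round(1))
E
python3 m1.py
python3 - <<'E'
import cv2,numpy as np
a=cv2.imread("pics/scene0.png");b=cv2.imread("pics/side0.png")
z=lambda i,x,y,s:cv2.resize(i[y:y+s,x:x+s],(400,400),interpolation=2)
cv2.imwrite("pics/crop0.png",np.hstack([z(a,325,255,90),z(b,280,170,90)]))
E
```

```text
(array([373.29061103, 279.79731744]), array([356, 261,  34,  33]), np.int32(671))
(array([322.7638484 , 187.90379009]), array([311, 179,  24,  18]), np.int32(343))
cap blue centroid (array([570.15856327, 157.51895842, 170.99326233]), np.float64(0.9931207346956344))
red (array([358.57142857, 310.85714286]), array([357, 310,   4,   3]), np.int32(7)) [610.36491508 142.4444291  115.        ]
green (array([387.57142857, 310.71428571]), array([386, 310,   4,   3]), np.int32(7)) [587.28940184 196.63985674 115.        ]
green side (array([300.95176849, 188.36977492]), array([291, 180,  21,  18]), np.int32(311)) [551.48568272 270.08278382 115.        ]
scene [ 68  15 188] [ 10   4 181]
[[231, 243], [284, 252], [255, 306], [199, 294], [199, 284]]
[ 394.7 -277.7   24. ] [ 366.2 -295.7    0. ]
[ 377.2 -134.3   24. ] [ 348.1 -148.5    0. ]
[ 589.  -108.6   24. ] [ 565.6 -122.     0. ]
[ 601.2 -247.    24. ] [ 578.2 -264.2    0. ]
[ 570.  -266.1   24. ] [ 546.2 -283.8    0. ]
side [ 60  11 161] [ 15   9 162]
[[397, 324], [394, 334], [328, 357], [299, 312], [366, 291]]
[ 577.4 -267.9   24. ] [ 593.  -245.7   -0. ]
[ 553.7 -295.4   24. ] [ 568.7 -273.8    0. ]
[ 381.2 -304.4   24. ] [ 391.8 -283.1    0. ]
[ 378.8 -140.7   24. ] [ 389.4 -115.2    0. ]
[ 566.3 -129.7   24. ] [ 581.6 -103.9    0. ]
```

View pics/crop0.png

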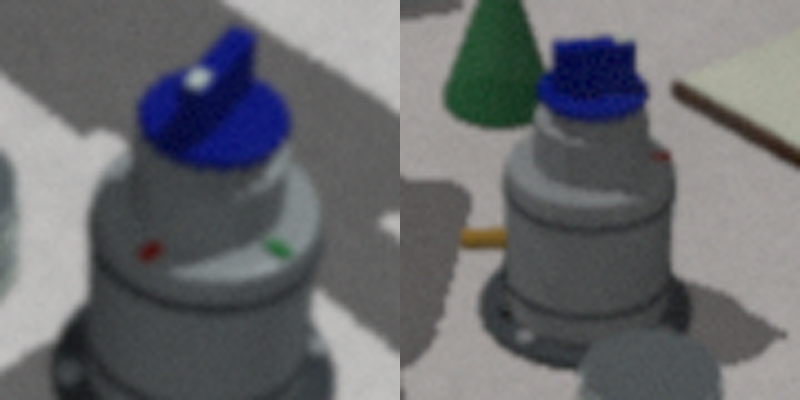

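```bash
python3 -m creep '[{"z":0.04},{"z":0.08,"x":0.01,"y":-0.01},{"z":0.1,"x":0.04,"y":-0.04},{"z":0.1,"x":0.068,"y":-0.07},{"z":0.1,"x":0.095,"y":-0.1}]'
python3 -m creep '[{"x":0.026,"y":-0.03,"roll":4},{"x":0.052,"y":-0.059,"roll":9},{"x":0.079,"y":-0.089,"roll":9},{"x":0.106,"y":-0.118,"roll":9},{"x":0.132,"y":-0.147,"roll":9}]'
python3 -m creep '[{"x":0.026,"y":-0.03},{"x":0.052,"y":-0.06},{"x":0.079,"y":-0.09},{"x":0.103,"y":-0.118},{"x":0.103,"y":-0.118}]'
python3 -m creep '[{"grip":50},{"grip":50},{"grip":50},{"grip":50}]'
python3 - <<'E'
from h import *
print(readout.get_state()); m,im=snap("wrist","w1"); print(m["origin"],proj(m,[567,156,200]))
E
```

```text
{'time': 0.15, 'qpos': array([ 9.39700468e-01,  1.81398133e-01,  1.60776794e+00,  4.65417339e-06,
        1.35376767e+00, -2.06305891e-01]), 'qvel': array([ 0.00084718, -0.00143598, -0.00235325,  0.00038316,  0.00024293,
       -0.00042007]), 'joint_torque': array([ 1.30868684e-03, -4.45258999e+01, -3.51693714e+01, -2.58079099e-04,
        5.78691965e-03, -2.24338760e-05]), 'eef_pos': array([236.71139366, 523.56303079, 228.38050464]), 'tool_rot': array([ 2.10802112e-01,  9.77528526e-01, -6.11701374e-04, -2.74703428e-04]), 'contact_force': array([-0.79810061,  0.17628523, -0.09507685]), 'moment': array([-0.02349318, -0.01222401, -0.03321034]), 'width': 85.28381382715557}
[162.93860207 556.66310279 373.44610337] [111.49675258 718.76067225]$[0]: bad value
$[0]: bad value
$[0]: bad value
$[0]: bad value
```

View pics/w1.png

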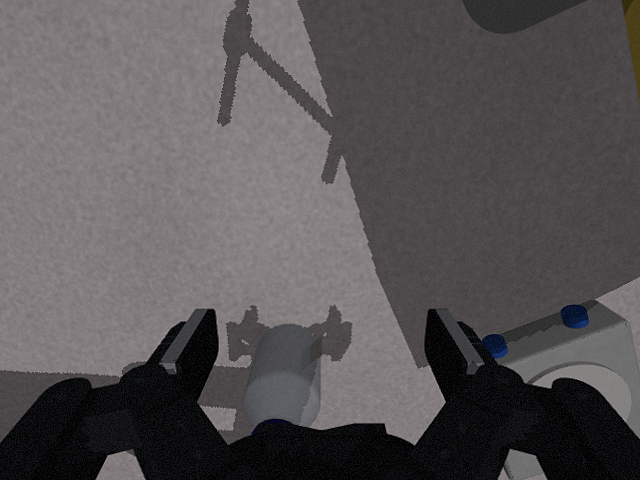

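The wrist view shows bottle_a under the fingers at (285,390), with the TCP at the bottom of the picture. All four moves were refused, so I'll give every field in each row. I'll also stop a bit beyond the cap so the wrist camera looks down on it.

```bash
python3 -m creep '[{"grip":100,"x":0,"y":0,"z":0.04,"roll":0},{"grip":100,"z":0.08,"x":0.01,"y":-0.01,"roll":0},{"grip":100,"z":0.1,"x":0.04,"y":-0.04,"roll":0},{"grip":100,"z":0.1,"x":0.068,"y":-0.07,"roll":0},{"grip":100,"z":0.1,"x":0.095,"y":-0.1,"roll":0}]' || exit
python3 -m creep '[{"grip":100,"z":0,"x":0.026,"y":-0.03,"roll":4},{"grip":100,"z":0,"x":0.052,"y":-0.059,"roll":9},{"grip":100,"z":0,"x":0.079,"y":-0.089,"roll":9},{"grip":100,"z":0,"x":0.106,"y":-0.118,"roll":9},{"grip":100,"z":0,"x":0.132,"y":-0.147,"roll":9}]'
python3 -m creep '[{"grip":50,"z":0,"x":0.028,"y":-0.028,"roll":0},{"grip":50,"z":0,"x":0.056,"y":-0.056,"roll":0},{"grip":50,"z":0,"x":0.085,"y":-0.085,"roll":0},{"grip":50,"z":0,"x":0.113,"y":-0.11,"roll":0},{"grip":50,"z":0,"x":0.143,"y":-0.134,"roll":0}]'
python3 -m creep '[{"grip":50,"z":0,"x":0.01,"y":0,"roll":0},{"grip":50,"z":0,"x":0.01,"y":0,"roll":0},{"grip":50,"z":0,"x":0.01,"y":0,"roll":0}]'
python3 - <<'E'
from h import *
s=readout.get_state(); print(s["time"],s["qpos"],s["eef_pos"],s["tool_rot"],s["width"]); m,im=snap("wrist","w2"); print(m["origin"],proj(m,[567,156,200]))
E
```

```text
time: 0.62
eef_pos: [330.9, 426.2, 331.5]
tool_rot: [0.21, 0.978, 0.002, 0.001]
contact_force: [0.0, -0.0, 0.2]
width: 85.4
time: 1.03
eef_pos: [462.7, 277.6, 329.1]
tool_rot: [0.133, 0.991, 0.0, 0.0]
contact_force: [0.8, 2.0, -0.4]
width: 85.2
time: 1.45
eef_pos: [605.7, 143.5, 328.9]
tool_rot: [0.134, 0.991, -0.0, -0.0]
contact_force: [0.5, 0.7, 0.1]
width: 42.6
time: 1.7
eef_pos: [614.6, 145.1, 328.2]
tool_rot: [0.134, 0.991, -0.0, -0.001]
contact_force: [-0.3, -0.2, 0.6]
width: 42.9
1.7 [ 4.40365070e-02  2.46810095e-01  1.33080864e+00  2.79786907e-04
  1.56571297e+00 -1.25818732e+00] [614.61258042 145.0871376  328.21347514] [ 1.33883792e-01  9.90996647e-01 -1.65630632e-05 -8.80550886e-04] 42.89684058591952
[536.74904008 166.29666891 473.3743918 ] [318.54474645 168.27009048]
```

View pics/w2.png

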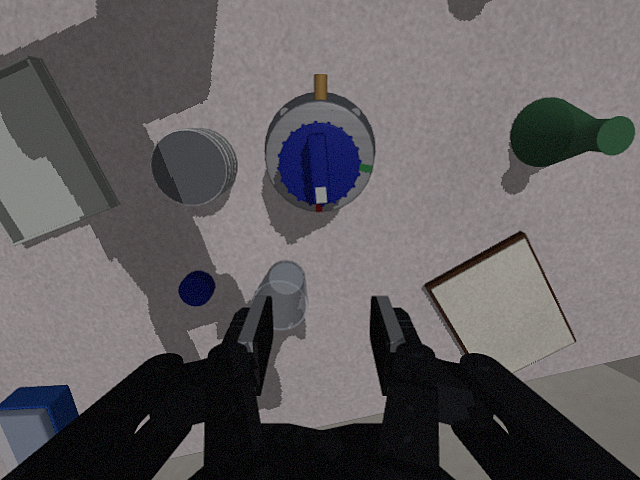

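The wrist view shows the cap from above at (320,163). The bar is nearly vertical in the picture, with its dash at (321,195) next to the red mark at (319,208); the green mark is at (365,168) and the dishes at (194,167).

```bash
cat > m2.py <<'E'
from h import *
ms=eyes.camera_model("scene");m=eyes.camera_model("wrist");md=eyes.camera_model("side")
im=cv2.imread("pics/w2.png");hs=cv2.cvtColor(im,cv2.COLOR_BGR2HSV)
def mask(h,roi,lo,hi):
    k=np.zeros(h.shape[:2],np.uint8);x0,y0,x1,y1=roi
    k[y0:y1,x0:x1]=cv2.inRange(h[y0:y1,x0:x1],lo,hi);return k
def cen(k): M=cv2.moments(k,True);return np.array([M["m10"],M["m01"]])/M["m00"]
roi=(262,90,380,218)
b=mask(hs,roi,(110,120,30),(130,255,255));b=cv2.morphologyEx(b,cv2.MORPH_CLOSE,np.ones((9,9)))
c=max(cv2.findContours(b,0,1)[0],key=cv2.contourArea)
P=np.array([plane(m,*p[0],167)[:2] for p in cv2.convexHull(c)],np.float32)
print("disc",cv2.minEnclosingCircle(P),cv2.fitEllipse(P))
w=mask(hs,(300,180,340,210),(0,0,150),(180,90,255));dash=cen(w);print("dash px",dash,plane(m,*dash,200))
r=cen(mask(hs,(300,200,340,218),(0,120,40),(10,255,255))|mask(hs,(300,200,340,218),(170,120,40),(180,255,255)))
g=cen(mask(hs,(350,150,380,185),(45,100,40),(85,255,255)))
for n,p in(("red",r),("green",g)): print(n,p,plane(m,*p,115))
sa=cv2.cvtColor(cv2.imread("pics/scene0.png"),cv2.COLOR_BGR2HSV)
ds=cen(mask(sa,(362,265,376,279),(0,0,130),(180,110,255)));print("dash scene",ds,"tri",two(ms,ds,m,dash))
sr=(358.6,310.9);sg=(387.6,310.7);print("red tri",two(ms,sr,m,r),"green tri",two(ms,sg,m,g))
t=b.copy();
# tray corners in scene/side triangulated
print("tray corner far-left",two(ms,(231,243),md,(328,357)),two(ms,(284,252),md,(299,312)),two(ms,(199,284),md,(397,324)))
E
python3 m2.py
```

```text
disc ((567.5725708007812, 156.2259521484375), 35.308998107910156) ((567.527587890625, 156.20252990722656), (69.8432846069336, 70.42786407470703), 81.10391235351562)
dash px [320.4375 196.0625] [587.21492059 152.42360819 200.        ]
red [318.375 208.125] [614.45336411 142.64512436 115.        ]
green [365.33333333 167.77380952] [587.62751518 197.78866292 115.        ]
dash scene [369.31818182 271.86363636] tri (array([586.9143503 , 152.38657773, 201.76198582]), np.float64(0.2652537364164327))
red tri (array([613.71868867, 143.16674766, 118.0578421 ]), np.float64(0.6402583264036383)) green tri (array([587.67063267, 197.27422709, 115.54674891]), np.float64(0.9647453130595826))
tray corner far-left (array([ 384.35343665, -289.10728085,   11.43917503]), np.float64(8.833362694281494)) (array([ 378.26908808, -136.28495349,   22.48350349]), np.float64(5.154583589320485)) (array([ 574.48711099, -266.68317171,   25.63928936]), np.float64(6.415955005776737))
```

The bar top triangulates to 202 mm (expected 200) and the marks to 116–118 mm (expected 115). The cap axis is at (567.5,156.2) and the bar yaw is about -11° against a vessel yaw of -16°, so the cap angle is about 0.09, which fits the locked range. I'll move in and descend.

```bash
python3 -m creep '[{"grip":50,"x":-0.03,"y":0.007,"z":0,"roll":2},{"grip":50,"x":-0.047,"y":0.011,"z":-0.02,"roll":4},{"grip":50,"x":-0.047,"y":0.011,"z":-0.055,"roll":4},{"grip":50,"x":-0.047,"y":0.011,"z":-0.08,"roll":4},{"grip":50,"x":-0.047,"y":0.011,"z":-0.08,"roll":4}]'
python3 - <<'E'
from h import *
s=readout.get_state(); print(s["eef_pos"],s["tool_rot"],s["contact_force"],s["moment"]); m,im=snap("wrist","w3")
for c in([567.5,156.2,200],[567.5,156.2,168]): print(proj(m,c))
E
```

```text
time: 2.17
eef_pos: [563.0, 157.5, 243.6]
tool_rot: [0.098, 0.995, -0.001, -0.005]
contact_force: [-1.6, 0.4, 0.4]
width: 42.7
[562.99316951 157.53260457 243.63924922] [ 9.76257424e-02  9.95211901e-01 -7.40240462e-04 -4.68396153e-03] [-1.56959821  0.40160413  0.38788186] [ 0.075267   -0.00779905  0.04212093]
[320.67765538 281.37723751]
[320.8385524  261.37812064]
```

View pics/w3.png

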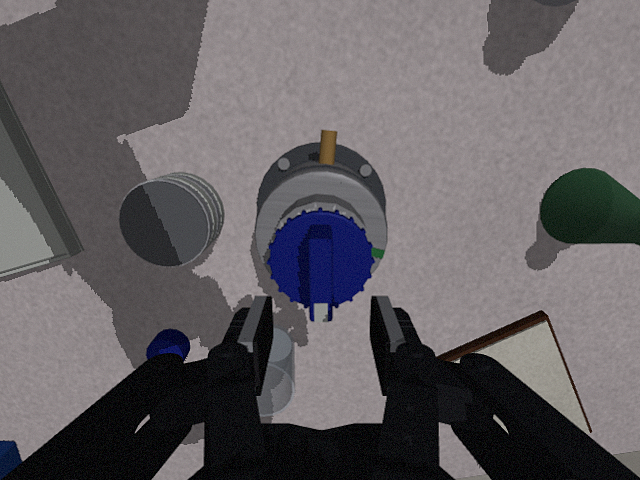

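The jaws at (255,340) and (388,340) straddle the column of the bar at x=320, so the alignment is good. I'll descend, check the pose, then close.

```bash
python3 -m creep '[{"grip":50,"x":0,"y":0,"z":0,"roll":0},{"grip":50,"x":0,"y":0,"z":-0.012,"roll":0},{"grip":50,"x":0,"y":0,"z":-0.025,"roll":0},{"grip":50,"x":0,"y":0,"z":-0.037,"roll":0},{"grip":50,"x":0,"y":0,"z":-0.045,"roll":0}]'
python3 -m creep '[{"grip":50,"x":0,"y":0,"z":-0.005,"roll":0},{"grip":50,"x":0,"y":0,"z":-0.005,"roll":0},{"grip":50,"x":0,"y":0,"z":-0.005,"roll":0}]'; python3 -c "
from h import *
print(readout.get_state())"
```

```text
time: 2.63
eef_pos: [567.1, 156.3, 202.2]
tool_rot: [0.099, 0.995, -0.0, -0.001]
contact_force: [-0.3, -0.7, -0.1]
width: 42.4
time: 2.88
eef_pos: [567.6, 156.3, 198.7]
tool_rot: [0.099, 0.995, -0.0, -0.0]
contact_force: [0.4, -0.7, -0.3]
width: 42.9
{'time': 2.8833, 'qpos': array([ 6.72501534e-02,  2.39453732e-01,  1.60070177e+00, -1.85823268e-05,
        1.30224247e+00, -1.30552977e+00]), 'qvel': array([ 0.00082556, -0.01120247, -0.01576321, -0.00059702,  0.00244312,
       -0.00010452]), 'joint_torque': array([-2.22634764e-03, -4.59004533e+01, -3.36753309e+01, -1.25741590e-03,
       -7.80880015e-03,  6.65130005e-05]), 'eef_pos': array([567.64573253, 156.29303273, 198.66469473]), 'tool_rot': array([ 9.88440618e-02,  9.95102854e-01, -7.54709224e-05, -3.95623539e-04]), 'contact_force': array([ 0.39791154, -0.67133436, -0.27972238]), 'moment': array([ 0.00262122,  0.00606095, -0.02109662]), 'width': 42.85026211070601}
```

```bash
python3 -m creep '[{"grip":20,"x":0,"y":0,"z":0,"roll":0},{"grip":10,"x":0,"y":0,"z":0,"roll":0},{"grip":5,"x":0,"y":0,"z":0,"roll":0},{"grip":0,"x":0,"y":0,"z":0,"roll":0},{"grip":0,"x":0,"y":0,"z":0,"roll":0}]' 50
python3 -m creep '[{"grip":0,"x":0,"y":0,"z":0,"roll":0},{"grip":0,"x":0,"y":0,"z":0,"roll":0},{"grip":0,"x":0,"y":0,"z":0,"roll":0},{"grip":0,"x":0,"y":0,"z":0,"roll":0}]'
cat > st.py <<'E'
from h import *
import sys
s=readout.get_state();q=s["tool_rot"]
lim=float(sys.argv[1]) if len(sys.argv)>1 else 9
yaw=np.degrees(2*np.arctan2(q[1],q[0]))-180
print("t",s["time"],"p",s["eef_pos"].round(2),"bar yaw",yaw.round(2),"F",s["contact_force"].round(2),"M",s["moment"].round(3),"w",s["width"].round(1),"q6",s["qpos"][5].round(3))
if abs(s["moment"][2])>lim: print("LIMIT"); sys.exit(1)
E
python3 st.py
```

```text
time: 3.3
eef_pos: [567.9, 156.4, 199.4]
tool_rot: [0.099, 0.995, 0.0, 0.0]
contact_force: [0.2, 0.4, 1.1]
width: -0.0
time: 3.63
eef_pos: [567.7, 156.4, 199.1]
tool_rot: [0.099, 0.995, -0.0, 0.0]
contact_force: [0.4, 0.1, -0.0]
width: -0.0Traceback (most recent call last):
  File "st.py", line 6, in <module>
    print("t",s["time"],"p",s["eef_pos"].round(2),"bar yaw",yaw.round(2),"F",s["contact_force"].round(2),"M",s["moment"].round(3),"w",s["width"].round(1),"q6",s["qpos"][5].round(3))
                                                                                                                                      ^^^^^^^^^^^^^^^^
AttributeError: 'float' object has no attribute 'round'
```

The fingers shut fully (width 0), so they missed the bar. I'll look.

```bash
sed -i 's/s\["width"\].round(1)/round(float(s["width"]),1)/' st.py; python3 st.py
python3 - <<'E'
from h import *
W=snap("wrist","w4")[1];S=snap("scene","s4")[1];D=snap("side","d4")[1]
z=lambda i,x,y,s:cv2.resize(i[y:y+s,x:x+s],(400,400),interpolation=2)
cv2.imwrite("pics/c4.png",np.hstack([z(S,310,200,130),z(D,260,110,130)]))
E
```

```text
t 3.6333 p [567.75 156.37 199.06] bar yaw -11.34 F [ 0.41  0.09 -0.01] M [-0.008 -0.038 -0.031] w -0.0 q6 -1.306
```

View pics/c4.png

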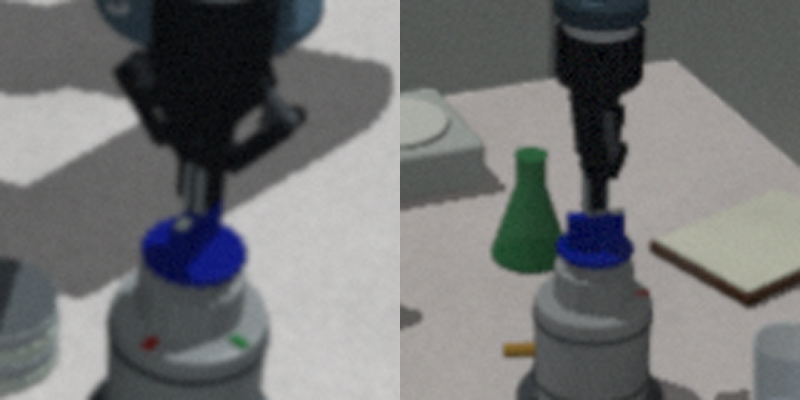

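View pics/w4.png

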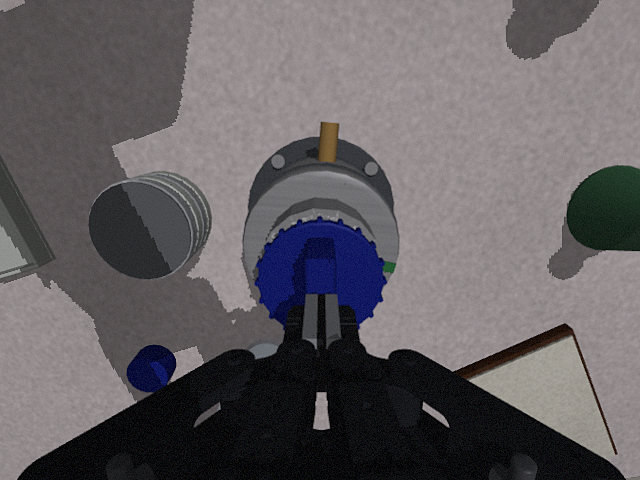

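The pictures suggest the shut fingertips are at about the bar-top level, near (321,295) in the wrist view and not between the bar faces. I'll triangulate the tips.

Run:
```python
from h import *
ms,md,mw=[eyes.camera_model(n) for n in("scene","side","wrist")]
s=(375,271.5);d=(324,178.9);w=(321,295)
print(two(ms,s,md,d),two(ms,s,mw,w),two(md,d,mw,w)); print(mw["origin"],mw["rotation"])
for P in([567.7,156.3,174],[567.7,156.3,200],[567.7,156.3,225]): print([proj(m,P).round(1) for m in(ms,md,mw)])
W=cv2.imread("pics/w4.png");h=cv2.cvtColor(W,cv2.COLOR_BGR2HSV);
for y in range(232,345,6): print(y,W[y,300:345:5].tolist())
```

```text
(array([574.51336751, 160.77353235, 196.58012247]), np.float64(1.0380753145403672)) (array([564.88015211, 157.31073703, 188.21656035]), np.float64(1.0821998806267519)) (array([566.70491443, 156.59753793, 197.46477574]), np.float64(11.364032805378894))
[488.32021677 172.12808941 344.08739553] [0.76370045 0.62603771 0.09991718 0.12188098]
[array([373.4, 277.6]), array([322.3, 187.4]), array([321.1, 287.3])]
[array([374.2, 267.5]), array([322.6, 179.1]), array([321.1, 312.4])]
[array([375. , 257.5]), array([322.8, 170.9]), array([321.2, 344.9])]
232 [[100, 27, 22], [97, 27, 22], [98, 25, 13], [96, 20, 15], [97, 18, 16], [97, 23, 20], [96, 26, 19], [100, 33, 23], [95, 20, 13]]
238 [[98, 30, 24], [97, 25, 8], [55, 11, 9], [56, 17, 12], [60, 23, 23], [61, 12, 8], [61, 14, 13], [96, 17, 5], [98, 25, 15]]
244 [[94, 26, 10], [43, 0, 0], [63, 18, 16], [65, 16, 9], [66, 22, 13], [60, 11, 5], [60, 11, 0], [104, 29, 20], [94, 14, 10]]
250 [[80, 18, 9], [50, 5, 6], [66, 16, 20], [61, 5, 2], [58, 0, 0], [69, 26, 26], [68, 23, 14], [88, 23, 11], [99, 31, 21]]
256 [[54, 11, 3], [48, 14, 7], [68, 27, 
[... 1179 characters left out ...]
], [37, 39, 35], [78, 73, 75], [71, 71, 67], [7, 0, 0]]
316 [[12, 15, 10], [80, 75, 74], [78, 73, 73], [81, 78, 75], [14, 12, 9], [36, 33, 35], [77, 75, 74], [74, 72, 72], [10, 12, 6]]
322 [[9, 14, 11], [77, 73, 73], [78, 76, 75], [78, 73, 72], [0, 0, 0], [26, 28, 27], [80, 75, 74], [77, 73, 73], [18, 15, 13]]
328 [[9, 4, 4], [79, 77, 77], [78, 74, 76], [80, 81, 76], [0, 0, 0], [27, 24, 24], [76, 71, 72], [78, 74, 73], [51, 46, 44]]
334 [[0, 0, 0], [77, 73, 73], [76, 73, 69], [86, 80, 80], [19, 26, 24], [10, 7, 14], [79, 75, 76], [57, 54, 55], [63, 58, 56]]
340 [[15, 13, 16], [13, 12, 12], [128, 124, 121], [126, 119, 119], [30, 30, 30], [14, 16, 12], [67, 64, 64], [42, 41, 39], [15, 12, 14]]
```

Three cues agree: the wrist geometry, both outside views, and the jaws closing on nothing at zero force. The fingertips are at about TCP level (z about 200), not 25 mm ahead of it. I'll reopen to about 26 mm and go down in guarded steps, watching the force.

```bash
python3 -m creep '[{"grip":30,"x":0,"y":0,"z":0.006,"roll":0},{"grip":30,"x":0,"y":0,"z":0.006,"roll":0},{"grip":30,"x":0,"y":0,"z":0.006,"roll":0},{"grip":30,"x":0,"y":0,"z":0.003,"roll":0},{"grip":30,"x":0,"y":0,"z":0.0,"roll":0}]' && python3 st.py
python3 -m creep '[{"grip":30,"x":0,"y":0,"z":-0.002,"roll":0},{"grip":30,"x":0,"y":0,"z":-0.004,"roll":0},{"grip":30,"x":0,"y":0,"z":-0.004,"roll":0}]' && python3 st.py
```

```text
time: 4.2
eef_pos: [567.8, 156.4, 199.0]
tool_rot: [0.099, 0.995, 0.0, 0.0]
contact_force: [0.4, -0.6, 0.3]
width: 25.4
t 4.2 p [567.84 156.39 198.99] bar yaw -11.34 F [ 0.42 -0.65  0.34] M [ 0.023 -0.005 -0.01 ] w 25.4 q6 -1.306
time: 4.45
eef_pos: [567.3, 156.3, 194.2]
tool_rot: [0.099, 0.995, -0.0, -0.001]
contact_force: [-0.3, 0.2, 0.7]
width: 25.3
t 4.45 p [567.29 156.34 194.2 ] bar yaw -11.34 F [-0.26  0.19  0.65] M [-0.019  0.017 -0.029] w 25.3 q6 -1.306
```

```bash
python3 -m creep '[{"grip":30,"x":0,"y":0,"z":-0.003,"roll":0},{"grip":30,"x":0,"y":0,"z":-0.006,"roll":0},{"grip":30,"x":0,"y":0,"z":-0.009,"roll":0},{"grip":30,"x":0,"y":0,"z":-0.011,"roll":0},{"grip":30,"x":0,"y":0,"z":-0.011,"roll":0}]' && python3 st.py
python3 - <<'E'
from h import *
W=snap("wrist","w5")[1];S=snap("scene","s5")[1];D=snap("side","d5")[1]
z=lambda i,x,y,s,t=400:cv2.resize(i[y:y+s,x:x+s],(t,t),interpolation=2)
cv2.imwrite("pics/c5.png",np.hstack([z(S,330,225,90,260),z(D,280,135,90,260),z(W,230,200,190,260)]))
E
```

```text
time: 4.87
eef_pos: [567.3, 156.3, 183.3]
tool_rot: [0.099, 0.995, -0.0, -0.001]
contact_force: [0.2, 0.5, -0.2]
width: 25.8
t 4.8667 p [567.34 156.34 183.3 ] bar yaw -11.34 F [ 0.16  0.48 -0.21] M [-0.003  0.019  0.009] w 25.8 q6 -1.306
```

View pics/c5.png

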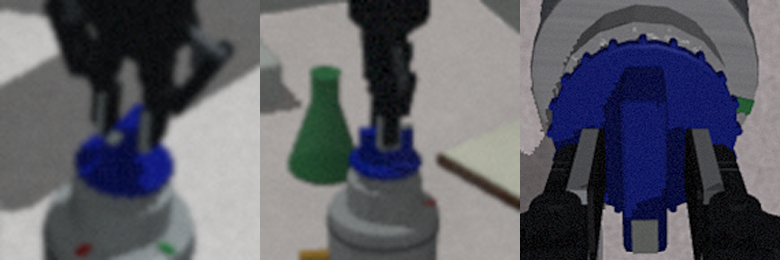

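The jaws now straddle the bar (wrist crop: bar at x≈645 between fingers at 590 and 705), with the tips about half way down it. I'll go 7 mm further and close.

```bash
python3 -m creep '[{"grip":30,"x":0,"y":0,"z":-0.003,"roll":0},{"grip":30,"x":0,"y":0,"z":-0.006,"roll":0},{"grip":30,"x":0,"y":0,"z":-0.007,"roll":0},{"grip":30,"x":0,"y":0,"z":-0.007,"roll":0}]' && python3 st.py
python3 -m creep '[{"grip":16,"x":0,"y":0,"z":0,"roll":0},{"grip":10,"x":0,"y":0,"z":0,"roll":0},{"grip":0,"x":0,"y":0,"z":0,"roll":0},{"grip":0,"x":0,"y":0,"z":0,"roll":0},{"grip":0,"x":0,"y":0,"z":0,"roll":0}]' 60 && python3 st.py
```

```text
time: 5.35
eef_pos: [567.4, 156.3, 176.5]
tool_rot: [0.099, 0.995, -0.0, -0.0]
contact_force: [-0.6, -0.2, 0.4]
width: 26.2
t 5.35 p [567.39 156.34 176.52] bar yaw -11.34 F [-0.63 -0.17  0.42] M [0.027 0.021 0.02 ] w 26.2 q6 -1.305
time: 5.77
eef_pos: [567.7, 156.3, 177.1]
tool_rot: [0.099, 0.995, -0.0, -0.0]
contact_force: [-1.1, -1.1, 0.9]
width: 12.7
t 5.7667 p [567.69 156.3  177.13] bar yaw -11.34 F [-1.07 -1.1   0.9 ] M [-0.173  0.168 -0.026] w 12.7 q6 -1.305
```

The bar is gripped (12.7 mm). Next I'll turn through the part that must be free, to learn the friction moment.

```bash
python3 -m creep '[{"grip":0,"x":0,"y":0,"z":0,"roll":0.5},{"grip":0,"x":0,"y":0,"z":0,"roll":1},{"grip":0,"x":0,"y":0,"z":0,"roll":1},{"grip":0,"x":0,"y":0,"z":0,"roll":1}]' && python3 st.py
python3 -m creep '[{"grip":0,"x":0,"y":0,"z":0,"roll":1},{"grip":0,"x":0,"y":0,"z":0,"roll":2}]' && python3 st.py 0.35 &&
python3 -m creep '[{"grip":0,"x":0,"y":0,"z":0,"roll":1},{"grip":0,"x":0,"y":0,"z":0,"roll":2}]' && python3 st.py 0.35 &&
python3 -m creep '[{"grip":0,"x":0,"y":0,"z":0,"roll":1},{"grip":0,"x":0,"y":0,"z":0,"roll":2}]' && python3 st.py 0.35
python3 -m creep '[{"grip":0,"x":0,"y":0,"z":0,"roll":0},{"grip":0,"x":0,"y":0,"z":0,"roll":0}]' && python3 st.py 0.35
```

```text
time: 6.1
eef_pos: [567.8, 156.3, 177.1]
tool_rot: [0.09, 0.996, -0.0, 0.0]
contact_force: [-0.5, -2.0, 0.8]
width: 12.8
t 6.1 p [567.75 156.33 177.12] bar yaw -10.33 F [-0.52 -2.01  0.83] M [-0.173  0.184  0.084] w 12.8 q6 -1.323
time: 6.27
eef_pos: [567.8, 156.4, 177.1]
tool_rot: [0.072, 0.997, 0.0, 0.0]
contact_force: [-0.6, -0.4, 0.9]
width: 12.4
t 6.2667 p [567.83 156.36 177.11] bar yaw -8.25 F [-0.55 -0.43  0.87] M [-0.111  0.097 -0.072] w 12.4 q6 -1.36
time: 6.43
eef_pos: [567.9, 156.4, 177.1]
tool_rot: [0.054, 0.999, 0.0, 0.0]
contact_force: [-0.2, -0.8, 0.5]
width: 12.5
t 6.4333 p [567.89 156.42 177.11] bar yaw -6.23 F [-0.23 -0.76  0.51] M [-0.089  0.087 -0.05 ] w 12.5 q6 -1.395
time: 6.6
eef_pos: [567.9, 156.4, 177.1]
tool_rot: [0.037, 0.999, 0.0, 0.0]
contact_force: [-0.0, -0.0, 0.4]
width: 12.5
t 6.6 p [567.88 156.42 177.13] bar yaw -4.24 F [-0.01 -0.01  0.42] M [-0.092 -0.009 -0.027] w 12.5 q6 -1.43
time: 6.77
eef_pos: [567.9, 156.4, 177.2]
tool_rot: [0.038, 0.999, 0.0, 0.0]
contact_force: [-0.5, -0.1, -0.3]
width: 12.3
t 6.7667 p [567.9  156.42 177.15] bar yaw -4.33 F [-0.47 -0.11 -0.26] M [-0.071 -0.011  0.046] w 12.3 q6 -1.428
```

```bash
cat > g.py <<'E'
from h import *
import sys
s=readout.get_state();q=s["tool_rot"]
print("yaw %.2f"%(np.degrees(2*np.arctan2(q[1],q[0]))-180),"Mz %.3f"%s["moment"][2],"Fz %.1f z %.2f"%(s["contact_force"][2],s["eef_pos"][2]))
sys.exit(abs(s["moment"][2])>float(sys.argv[1]))
E
set -e; exec 3>&1
python3 -m creep '[{"grip":0,"x":0,"y":0,"z":0,"roll":0.4},{"grip":0,"x":0,"y":0,"z":0,"roll":0.4}]' >/dev/null; python3 g.py 0.17
python3 -m creep '[{"grip":0,"x":0,"y":0,"z":0,"roll":0.4},{"grip":0,"x":0,"y":0,"z":0,"roll":0.4}]' >/dev/null; python3 g.py 0.17
python3 -m creep '[{"grip":0,"x":0,"y":0,"z":0,"roll":0.4},{"grip":0,"x":0,"y":0,"z":0,"roll":0.4}]' >/dev/null; python3 g.py 0.17
python3 -m creep '[{"grip":0,"x":0,"y":0,"z":0,"roll":0.4},{"grip":0,"x":0,"y":0,"z":0,"roll":0.4}]' >/dev/null; python3 g.py 0.17
python3 -m creep '[{"grip":0,"x":0,"y":0,"z":0,"roll":0.4},{"grip":0,"x":0,"y":0,"z":0,"roll":0.4}]' >/dev/null; python3 g.py 0.17
python3 -m creep '[{"grip":0,"x":0,"y":0,"z":0,"roll":0.4},{"grip":0,"x":0,"y":0,"z":0,"roll":0.4}]' >/dev/null; python3 g.py 0.17
python3 -m creep '[{"grip":0,"x":0,"y":0,"z":0,"roll":0.4},{"grip":0,"x":0,"y":0,"z":0,"roll":0.4}]' >/dev/null; python3 g.py 0.17
python3 -m creep '[{"grip":0,"x":0,"y":0,"z":0,"roll":0.4},{"grip":0,"x":0,"y":0,"z":0,"roll":0.4}]' >/dev/null; python3 g.py 0.17
python3 -m creep '[{"grip":0,"x":0,"y":0,"z":0,"roll":0.4},{"grip":0,"x":0,"y":0,"z":0,"roll":0.4}]' >/dev/null; python3 g.py 0.17
python3 -m creep '[{"grip":0,"x":0,"y":0,"z":0,"roll":0.4},{"grip":0,"x":0,"y":0,"z":0,"roll":0.4}]' >/dev/null; python3 g.py 0.17
python3 -m creep '[{"grip":0,"x":0,"y":0,"z":0,"roll":0.4},{"grip":0,"x":0,"y":0,"z":0,"roll":0.4}]' >/dev/null; python3 g.py 0.17
python3 -m creep '[{"grip":0,"x":0,"y":0,"z":0,"roll":0.4},{"grip":0,"x":0,"y":0,"z":0,"roll":0.4}]' >/dev/null; python3 g.py 0.17
python3 -m creep '[{"grip":0,"x":0,"y":0,"z":0,"roll":0.4},{"grip":0,"x":0,"y":0,"z":0,"roll":0.4}]' >/dev/null; python3 g.py 0.17
python3 -m creep '[{"grip":0,"x":0,"y":0,"z":0,"roll":0.4},{"grip":0,"x":0,"y":0,"z":0,"roll":0.4}]' >/dev/null; python3 g.py 0.17
python3 -m creep '[{"grip":0,"x":0,"y":0,"z":0,"roll":0.4},{"grip":0,"x":0,"y":0,"z":0,"roll":0.4}]' >/dev/null; python3 g.py 0.17
python3 -m creep '[{"grip":0,"x":0,"y":0,"z":0,"roll":0.4},{"grip":0,"x":0,"y":0,"z":0,"roll":0.4}]' >/dev/null; python3 g.py 0.17
```

```text
yaw -3.92 Mz 0.022 Fz 0.7 z 177.13False
```

```bash
sed -i 's/sys.exit(\(.*\))$/sys.exit(int(\1))/' g.py; set -e
python3 -m creep '[{"grip":0,"x":0,"y":0,"z":0,"roll":0.4},{"grip":0,"x":0,"y":0,"z":0,"roll":0.4}]' >/dev/null; python3 g.py 0.17
python3 -m creep '[{"grip":0,"x":0,"y":0,"z":0,"roll":0.4},{"grip":0,"x":0,"y":0,"z":0,"roll":0.4}]' >/dev/null; python3 g.py 0.17
python3 -m creep '[{"grip":0,"x":0,"y":0,"z":0,"roll":0.4},{"grip":0,"x":0,"y":0,"z":0,"roll":0.4}]' >/dev/null; python3 g.py 0.17
python3 -m creep '[{"grip":0,"x":0,"y":0,"z":0,"roll":0.4},{"grip":0,"x":0,"y":0,"z":0,"roll":0.4}]' >/dev/null; python3 g.py 0.17
python3 -m creep '[{"grip":0,"x":0,"y":0,"z":0,"roll":0.4},{"grip":0,"x":0,"y":0,"z":0,"roll":0.4}]' >/dev/null; python3 g.py 0.17
python3 -m creep '[{"grip":0,"x":0,"y":0,"z":0,"roll":0.4},{"grip":0,"x":0,"y":0,"z":0,"roll":0.4}]' >/dev/null; python3 g.py 0.17
python3 -m creep '[{"grip":0,"x":0,"y":0,"z":0,"roll":0.4},{"grip":0,"x":0,"y":0,"z":0,"roll":0.4}]' >/dev/null; python3 g.py 0.17
python3 -m creep '[{"grip":0,"x":0,"y":0,"z":0,"roll":0.4},{"grip":0,"x":0,"y":0,"z":0,"roll":0.4}]' >/dev/null; python3 g.py 0.17
python3 -m creep '[{"grip":0,"x":0,"y":0,"z":0,"roll":0.4},{"grip":0,"x":0,"y":0,"z":0,"roll":0.4}]' >/dev/null; python3 g.py 0.17
python3 -m creep '[{"grip":0,"x":0,"y":0,"z":0,"roll":0.4},{"grip":0,"x":0,"y":0,"z":0,"roll":0.4}]' >/dev/null; python3 g.py 0.17
python3 -m creep '[{"grip":0,"x":0,"y":0,"z":0,"roll":0.4},{"grip":0,"x":0,"y":0,"z":0,"roll":0.4}]' >/dev/null; python3 g.py 0.17
python3 -m creep '[{"grip":0,"x":0,"y":0,"z":0,"roll":0.4},{"grip":0,"x":0,"y":0,"z":0,"roll":0.4}]' >/dev/null; python3 g.py 0.17
python3 -m creep '[{"grip":0,"x":0,"y":0,"z":0,"roll":0.4},{"grip":0,"x":0,"y":0,"z":0,"roll":0.4}]' >/dev/null; python3 g.py 0.17
python3 -m creep '[{"grip":0,"x":0,"y":0,"z":0,"roll":0.4},{"grip":0,"x":0,"y":0,"z":0,"roll":0.4}]' >/dev/null; python3 g.py 0.17
python3 -m creep '[{"grip":0,"x":0,"y":0,"z":0,"roll":0.4},{"grip":0,"x":0,"y":0,"z":0,"roll":0.4}]' >/dev/null; python3 g.py 0.17
python3 -m creep '[{"grip":0,"x":0,"y":0,"z":0,"roll":0.4},{"grip":0,"x":0,"y":0,"z":0,"roll":0.4}]' >/dev/null; python3 g.py 0.17
```

```text
yaw -3.51 Mz -0.038 Fz 0.7 z 177.12
yaw -3.11 Mz 0.005 Fz 1.0 z 177.15
yaw -2.71 Mz -0.037 Fz 1.5 z 177.12
yaw -2.31 Mz 0.055 Fz 0.8 z 177.13
yaw -1.91 Mz -0.000 Fz -0.1 z 177.15
yaw -1.51 Mz 0.004 Fz 1.3 z 177.12
yaw -1.11 Mz 0.005 Fz 1.0 z 177.10
yaw -0.71 Mz -0.016 Fz 1.5 z 177.12
yaw -0.31 Mz -0.013 Fz 1.9 z 177.09
yaw 0.09 Mz -0.034 Fz 1.8 z 177.09
yaw 0.49 Mz -0.050 Fz 2.7 z 177.10
yaw 0.89 Mz 0.005 Fz 2.9 z 177.12
yaw 1.29 Mz 0.000 Fz 3.6 z 177.12
yaw 1.69 Mz -0.016 Fz 2.5 z 177.10
yaw 2.09 Mz -0.009 Fz 3.0 z 177.11
yaw 2.49 Mz 0.042 Fz 2.1 z 177.12
```

```bash
set -e
python3 -m creep '[{"grip":0,"x":0,"y":0,"z":0,"roll":0.4},{"grip":0,"x":0,"y":0,"z":0,"roll":0.4}]' >/dev/null; python3 g.py 0.17
python3 -m creep '[{"grip":0,"x":0,"y":0,"z":0,"roll":0.4},{"grip":0,"x":0,"y":0,"z":0,"roll":0.4}]' >/dev/null; python3 g.py 0.17
python3 -m creep '[{"grip":0,"x":0,"y":0,"z":0,"roll":0.4},{"grip":0,"x":0,"y":0,"z":0,"roll":0.4}]' >/dev/null; python3 g.py 0.17
python3 -m creep '[{"grip":0,"x":0,"y":0,"z":0,"roll":0.4},{"grip":0,"x":0,"y":0,"z":0,"roll":0.4}]' >/dev/null; python3 g.py 0.17
python3 -m creep '[{"grip":0,"x":0,"y":0,"z":0,"roll":0.4},{"grip":0,"x":0,"y":0,"z":0,"roll":0.4}]' >/dev/null; python3 g.py 0.17
python3 -m creep '[{"grip":0,"x":0,"y":0,"z":0,"roll":0.4},{"grip":0,"x":0,"y":0,"z":0,"roll":0.4}]' >/dev/null; python3 g.py 0.17
python3 -m creep '[{"grip":0,"x":0,"y":0,"z":0,"roll":0.4},{"grip":0,"x":0,"y":0,"z":0,"roll":0.4}]' >/dev/null; python3 g.py 0.17
python3 -m creep '[{"grip":0,"x":0,"y":0,"z":0,"roll":0.4},{"grip":0,"x":0,"y":0,"z":0,"roll":0.4}]' >/dev/null; python3 g.py 0.17
python3 -m creep '[{"grip":0,"x":0,"y":0,"z":0,"roll":0.4},{"grip":0,"x":0,"y":0,"z":0,"roll":0.4}]' >/dev/null; python3 g.py 0.17
python3 -m creep '[{"grip":0,"x":0,"y":0,"z":0,"roll":0.4},{"grip":0,"x":0,"y":0,"z":0,"roll":0.4}]' >/dev/null; python3 g.py 0.17
python3 -m creep '[{"grip":0,"x":0,"y":0,"z":0,"roll":0.4},{"grip":0,"x":0,"y":0,"z":0,"roll":0.4}]' >/dev/null; python3 g.py 0.17
python3 -m creep '[{"grip":0,"x":0,"y":0,"z":0,"roll":0.4},{"grip":0,"x":0,"y":0,"z":0,"roll":0.4}]' >/dev/null; python3 g.py 0.17
python3 -m creep '[{"grip":0,"x":0,"y":0,"z":0,"roll":0.4},{"grip":0,"x":0,"y":0,"z":0,"roll":0.4}]' >/dev/null; python3 g.py 0.17
python3 -m creep '[{"grip":0,"x":0,"y":0,"z":0,"roll":0.4},{"grip":0,"x":0,"y":0,"z":0,"roll":0.4}]' >/dev/null; python3 g.py 0.17
python3 -m creep '[{"grip":0,"x":0,"y":0,"z":0,"roll":0.4},{"grip":0,"x":0,"y":0,"z":0,"roll":0.4}]' >/dev/null; python3 g.py 0.17
python3 -m creep '[{"grip":0,"x":0,"y":0,"z":0,"roll":0.4},{"grip":0,"x":0,"y":0,"z":0,"roll":0.4}]' >/dev/null; python3 g.py 0.17
python3 -m creep '[{"grip":0,"x":0,"y":0,"z":0,"roll":0.4},{"grip":0,"x":0,"y":0,"z":0,"roll":0.4}]' >/dev/null; python3 g.py 0.17
python3 -m creep '[{"grip":0,"x":0,"y":0,"z":0,"roll":0.4},{"grip":0,"x":0,"y":0,"z":0,"roll":0.4}]' >/dev/null; python3 g.py 0.17
python3 -m creep '[{"grip":0,"x":0,"y":0,"z":0,"roll":0.4},{"grip":0,"x":0,"y":0,"z":0,"roll":0.4}]' >/dev/null; python3 g.py 0.17
python3 -m creep '[{"grip":0,"x":0,"y":0,"z":0,"roll":0.4},{"grip":0,"x":0,"y":0,"z":0,"roll":0.4}]' >/dev/null; python3 g.py 0.17
python3 -m creep '[{"grip":0,"x":0,"y":0,"z":0,"roll":0.4},{"grip":0,"x":0,"y":0,"z":0,"roll":0.4}]' >/dev/null; python3 g.py 0.17
python3 -m creep '[{"grip":0,"x":0,"y":0,"z":0,"roll":0.4},{"grip":0,"x":0,"y":0,"z":0,"roll":0.4}]' >/dev/null; python3 g.py 0.17
python3 -m creep '[{"grip":0,"x":0,"y":0,"z":0,"roll":0.4},{"grip":0,"x":0,"y":0,"z":0,"roll":0.4}]' >/dev/null; python3 g.py 0.17
python3 -m creep '[{"grip":0,"x":0,"y":0,"z":0,"roll":0.4},{"grip":0,"x":0,"y":0,"z":0,"roll":0.4}]' >/dev/null; python3 g.py 0.17
```

```text
yaw 2.89 Mz 0.001 Fz 2.6 z 177.12
yaw 3.29 Mz 0.023 Fz 3.0 z 177.07
yaw 3.69 Mz -0.031 Fz 2.8 z 177.10
yaw 4.09 Mz -0.062 Fz 3.6 z 177.12
yaw 4.49 Mz -0.091 Fz 3.2 z 177.11
yaw 4.88 Mz -0.068 Fz 4.1 z 177.11
yaw 5.28 Mz -0.046 Fz 2.5 z 177.13
yaw 5.68 Mz -0.081 Fz 2.6 z 177.10
yaw 6.08 Mz -0.174 Fz 3.1 z 177.13
```

```bash
set -e
python3 -m creep '[{"grip":0,"x":0,"y":0,"z":0,"roll":0}]' >/dev/null; python3 g.py 0.3
python3 -m creep '[{"grip":0,"x":0,"y":0,"z":0,"roll":0}]' >/dev/null; python3 g.py 0.3
python3 -m creep '[{"grip":0,"x":0,"y":0,"z":0,"roll":0}]' >/dev/null; python3 g.py 0.3
python3 -m creep '[{"grip":0,"x":0,"y":0,"z":0,"roll":0.4},{"grip":0,"x":0,"y":0,"z":0,"roll":0.4}]' >/dev/null; python3 g.py 0.22
python3 -m creep '[{"grip":0,"x":0,"y":0,"z":0,"roll":0.4},{"grip":0,"x":0,"y":0,"z":0,"roll":0.4}]' >/dev/null; python3 g.py 0.22
python3 -m creep '[{"grip":0,"x":0,"y":0,"z":0,"roll":0.4},{"grip":0,"x":0,"y":0,"z":0,"roll":0.4}]' >/dev/null; python3 g.py 0.22
```

```text
yaw 6.05 Mz -0.169 Fz 2.7 z 177.10
yaw 6.05 Mz -0.147 Fz 4.1 z 177.09
yaw 6.05 Mz -0.188 Fz 4.5 z 177.11
yaw 6.48 Mz -0.248 Fz 2.6 z 177.11
```

Mz rises steadily from yaw of about 4° to -0.25 N m, so this is the first stop, at a cap angle of about 0.37 rad. I'll ease off slightly and press down in guarded 1 mm steps.

```bash
cat > p.py <<'E'
from h import *
import sys
s=readout.get_state();q=s["tool_rot"];F=s["contact_force"]
print("t %.1f"%s["time"],"yaw %.2f"%(np.degrees(2*np.arctan2(q[1],q[0]))-180),"M",s["moment"].round(2),"F",F.round(1),"p",s["eef_pos"].round(2),"w %.1f"%s["width"])
sys.exit(int(F[2]>float(sys.argv[1]) or abs(s["moment"][2])>float(sys.argv[2])))
E
set -e
python3 -m creep '[{"grip":0,"x":0,"y":0,"z":0,"roll":-0.4},{"grip":0,"x":0,"y":0,"z":0,"roll":-0.4}]' 80 >/dev/null; python3 p.py 15 0.35
python3 -m creep '[{"grip":0,"x":0,"y":0,"z":-0.001,"roll":0},{"grip":0,"x":0,"y":0,"z":-0.001,"roll":0}]' >/dev/null; python3 p.py 15 0.35
python3 -m creep '[{"grip":0,"x":0,"y":0,"z":-0.001,"roll":0},{"grip":0,"x":0,"y":0,"z":-0.001,"roll":0}]' >/dev/null; python3 p.py 15 0.35
python3 -m creep '[{"grip":0,"x":0,"y":0,"z":-0.001,"roll":0},{"grip":0,"x":0,"y":0,"z":-0.001,"roll":0}]' >/dev/null; python3 p.py 15 0.35
python3 -m creep '[{"grip":0,"x":0,"y":0,"z":-0.001,"roll":0},{"grip":0,"x":0,"y":0,"z":-0.001,"roll":0}]' >/dev/null; python3 p.py 15 0.35
```

```text
t 11.7 yaw 6.03 M [-1.03 -0.32 -0.17] F [ 0.7 -5.1  1. ] p [567.82 156.14 176.99] w 12.3
t 11.8 yaw 6.05 M [-1.05 -0.08 -0.15] F [ 0.6 -4.7  4.5] p [567.88 156.18 176.54] w 12.3
t 12.0 yaw 6.06 M [-1.07  0.11 -0.18] F [-1.2 -5.3  7.2] p [567.89 156.17 175.73] w 11.9
t 12.2 yaw 6.06 M [-1.09  0.06 -0.08] F [-0.8 -4.6  6.8] p [567.9  156.17 174.82] w 12.7
t 12.3 yaw 6.06 M [-1.06  0.1  -0.09] F [-0.5 -5.9  6.7] p [567.92 156.19 173.87] w 12.2
```

```bash
set -e
python3 -m creep '[{"grip":0,"x":0,"y":0,"z":-0.001,"roll":0},{"grip":0,"x":0,"y":0,"z":-0.002,"roll":0}]' >/dev/null; python3 p.py 15 0.35
python3 -m creep '[{"grip":0,"x":0,"y":0,"z":-0.001,"roll":0},{"grip":0,"x":0,"y":0,"z":-0.002,"roll":0}]' >/dev/null; python3 p.py 16 0.35
python3 -m creep '[{"grip":0,"x":0,"y":0,"z":-0.001,"roll":0},{"grip":0,"x":0,"y":0,"z":-0.001,"roll":0}]' >/dev/null; python3 p.py 16 0.35
python3 -m creep '[{"grip":0,"x":0,"y":0,"z":-0.001,"roll":0},{"grip":0,"x":0,"y":0,"z":-0.001,"roll":0}]' >/dev/null; python3 p.py 16 0.35
python3 -m creep '[{"grip":0,"x":0,"y":0,"z":-0.001,"roll":0},{"grip":0,"x":0,"y":0,"z":-0.001,"roll":0}]' >/dev/null; python3 p.py 16 0.35
```

```text
t 12.5 yaw 6.07 M [-1.03  0.24 -0.1 ] F [-1.6 -5.1  8.9] p [567.92 156.2  172.1 ] w 12.2
t 12.7 yaw 6.07 M [-1.15  0.2  -0.04] F [-1.9 -4.7  8.2] p [567.95 156.21 170.11] w 12.1
t 12.8 yaw 6.07 M [-0.95  0.2  -0.06] F [-1.  -5.3  8.1] p [567.98 156.33 168.95] w 12.1
t 13.0 yaw 6.08 M [-0.98  0.15  0.03] F [-1.5 -3.8  9. ] p [567.99 156.43 168.08] w 12.2
t 13.2 yaw 6.08 M [-0.95  0.25  0.01] F [-1.2 -4.6  9.1] p [568.04 156.43 167.15] w 12.4
```

The cap is down about 10 mm at 9 N and Mz has fallen to about 0. I'll press slightly more, then turn past the stop.

```bash
set -e
python3 -m creep '[{"grip":0,"x":0,"y":0,"z":-0.0005,"roll":0},{"grip":0,"x":0,"y":0,"z":-0.0005,"roll":0}]' >/dev/null; python3 p.py 16 0.35
python3 -m creep '[{"grip":0,"x":0,"y":0,"z":0,"roll":0.5},{"grip":0,"x":0,"y":0,"z":0,"roll":0.5}]' >/dev/null; python3 p.py 16 0.3
python3 -m creep '[{"grip":0,"x":0,"y":0,"z":0,"roll":0.5},{"grip":0,"x":0,"y":0,"z":0,"roll":0.5}]' >/dev/null; python3 p.py 16 0.3
python3 -m creep '[{"grip":0,"x":0,"y":0,"z":0,"roll":0.5},{"grip":0,"x":0,"y":0,"z":0,"roll":0.5}]' >/dev/null; python3 p.py 16 0.3
python3 -m creep '[{"grip":0,"x":0,"y":0,"z":0,"roll":0.5},{"grip":0,"x":0,"y":0,"z":0,"roll":0.5}]' >/dev/null; python3 p.py 16 0.3
python3 -m creep '[{"grip":0,"x":0,"y":0,"z":0,"roll":0.5},{"grip":0,"x":0,"y":0,"z":0,"roll":0.5}]' >/dev/null; python3 p.py 16 0.3
python3 -m creep '[{"grip":0,"x":0,"y":0,"z":0,"roll":0.5},{"grip":0,"x":0,"y":0,"z":0,"roll":0.5}]' >/dev/null; python3 p.py 16 0.3
python3 -m creep '[{"grip":0,"x":0,"y":0,"z":0,"roll":0.5},{"grip":0,"x":0,"y":0,"z":0,"roll":0.5}]' >/dev/null; python3 p.py 16 0.3
```

```text
t 13.3 yaw 6.08 M [-0.98  0.24 -0.01] F [-1.6 -4.2  9.1] p [568.01 156.45 166.73] w 12.4
t 13.5 yaw 6.60 M [-0.82  0.25 -0.05] F [-1.4 -4.7  9.2] p [568.06 156.6  166.85] w 12.3
t 13.7 yaw 7.10 M [-0.72  0.22 -0.03] F [-1.  -2.4  9.4] p [568.14 156.71 166.91] w 12.1
t 13.8 yaw 7.60 M [-0.63  0.2  -0.06] F [-1.5 -3.7  9.4] p [568.15 156.82 166.95] w 12.5
t 14.0 yaw 8.10 M [-0.63  0.21  0.02] F [-0.7 -2.3  9.1] p [568.18 156.89 166.94] w 11.9
t 14.2 yaw 8.60 M [-0.64  0.18 -0.04] F [-0.5 -2.3  9.9] p [568.19 156.98 166.97] w 12.2
t 14.3 yaw 9.10 M [-0.54  0.19 -0.04] F [-0.9 -2.4 10.3] p [568.22 157.05 167.  ] w 12.3
t 14.5 yaw 9.60 M [-0.47  0.14  0.02] F [-0.8 -1.5  9.4] p [568.21 157.1  166.97] w 12.3
```

No resistance past the stop. I'll keep turning towards the green mark (bar yaw about 64°), still pressed down.

```bash
set -e
python3 -m creep '[{"grip":0,"x":0,"y":0,"z":0,"roll":1},{"grip":0,"x":0,"y":0,"z":0,"roll":2},{"grip":0,"x":0,"y":0,"z":0,"roll":3}]' >/dev/null; python3 p.py 16 0.3
python3 -m creep '[{"grip":0,"x":0,"y":0,"z":0,"roll":1},{"grip":0,"x":0,"y":0,"z":0,"roll":2},{"grip":0,"x":0,"y":0,"z":0,"roll":3}]' >/dev/null; python3 p.py 16 0.3
python3 -m creep '[{"grip":0,"x":0,"y":0,"z":0,"roll":1},{"grip":0,"x":0,"y":0,"z":0,"roll":2},{"grip":0,"x":0,"y":0,"z":0,"roll":3}]' >/dev/null; python3 p.py 16 0.3
python3 -m creep '[{"grip":0,"x":0,"y":0,"z":0,"roll":1},{"grip":0,"x":0,"y":0,"z":0,"roll":2},{"grip":0,"x":0,"y":0,"z":0,"roll":3}]' >/dev/null; python3 p.py 16 0.3
python3 -m creep '[{"grip":0,"x":0,"y":0,"z":0,"roll":1},{"grip":0,"x":0,"y":0,"z":0,"roll":2},{"grip":0,"x":0,"y":0,"z":0,"roll":3}]' >/dev/null; python3 p.py 16 0.3
python3 -m creep '[{"grip":0,"x":0,"y":0,"z":0,"roll":1},{"grip":0,"x":0,"y":0,"z":0,"roll":2},{"grip":0,"x":0,"y":0,"z":0,"roll":3}]' >/dev/null; python3 p.py 16 0.3
python3 -m creep '[{"grip":0,"x":0,"y":0,"z":0,"roll":1},{"grip":0,"x":0,"y":0,"z":0,"roll":2},{"grip":0,"x":0,"y":0,"z":0,"roll":3}]' >/dev/null; python3 p.py 16 0.3
python3 -m creep '[{"grip":0,"x":0,"y":0,"z":0,"roll":1},{"grip":0,"x":0,"y":0,"z":0,"roll":2},{"grip":0,"x":0,"y":0,"z":0,"roll":3}]' >/dev/null; python3 p.py 16 0.3
python3 -m creep '[{"grip":0,"x":0,"y":0,"z":0,"roll":1},{"grip":0,"x":0,"y":0,"z":0,"roll":2},{"grip":0,"x":0,"y":0,"z":0,"roll":3}]' >/dev/null; python3 p.py 16 0.3
python3 -m creep '[{"grip":0,"x":0,"y":0,"z":0,"roll":1},{"grip":0,"x":0,"y":0,"z":0,"roll":2},{"grip":0,"x":0,"y":0,"z":0,"roll":3}]' >/dev/null; python3 p.py 16 0.3
python3 -m creep '[{"grip":0,"x":0,"y":0,"z":0,"roll":1},{"grip":0,"x":0,"y":0,"z":0,"roll":2},{"grip":0,"x":0,"y":0,"z":0,"roll":3}]' >/dev/null; python3 p.py 16 0.3
python3 -m creep '[{"grip":0,"x":0,"y":0,"z":0,"roll":1},{"grip":0,"x":0,"y":0,"z":0,"roll":2},{"grip":0,"x":0,"y":0,"z":0,"roll":3}]' >/dev/null; python3 p.py 16 0.3
python3 -m creep '[{"grip":0,"x":0,"y":0,"z":0,"roll":1},{"grip":0,"x":0,"y":0,"z":0,"roll":2},{"grip":0,"x":0,"y":0,"z":0,"roll":3}]' >/dev/null; python3 p.py 16 0.3
python3 -m creep '[{"grip":0,"x":0,"y":0,"z":0,"roll":1},{"grip":0,"x":0,"y":0,"z":0,"roll":2},{"grip":0,"x":0,"y":0,"z":0,"roll":3}]' >/dev/null; python3 p.py 16 0.3
python3 -m creep '[{"grip":0,"x":0,"y":0,"z":0,"roll":1},{"grip":0,"x":0,"y":0,"z":0,"roll":2},{"grip":0,"x":0,"y":0,"z":0,"roll":3}]' >/dev/null; python3 p.py 16 0.3
python3 -m creep '[{"grip":0,"x":0,"y":0,"z":0,"roll":1},{"grip":0,"x":0,"y":0,"z":0,"roll":2},{"grip":0,"x":0,"y":0,"z":0,"roll":3}]' >/dev/null; python3 p.py 16 0.3
python3 -m creep '[{"grip":0,"x":0,"y":0,"z":0,"roll":1},{"grip":0,"x":0,"y":0,"z":0,"roll":2},{"grip":0,"x":0,"y":0,"z":0,"roll":3}]' >/dev/null; python3 p.py 16 0.3
```

```text
t 14.8 yaw 12.63 M [-0.29  0.15 -0.01] F [-1.1 -0.2  7.3] p [568.25 157.31 167.01] w 12.4
t 15.0 yaw 15.63 M [-0.19  0.13 -0.03] F [-0.9  0.2  9.3] p [568.27 157.46 167.02] w 12.4
t 15.3 yaw 18.63 M [-0.13  0.12 -0.08] F [-0.6 -2.   8.5] p [568.28 157.53 167.07] w 12.2
t 15.5 yaw 21.63 M [-0.18  0.11 -0.12] F [-0.7 -1.2  8.9] p [568.28 157.55 167.04] w 12.3
t 15.8 yaw 24.63 M [-0.23  0.14 -0.04] F [-0.2 -1.1 10.3] p [568.29 157.53 167.05] w 12.1
t 16.0 yaw 27.63 M [-0.23  0.12 -0.12] F [-0.4 -0.6  8.7] p [568.33 157.49 167.08] w 11.7
t 16.3 yaw 30.63 M [-0.21  0.16 -0.02] F [-0.4 -1.2  8.5] p [568.35 157.47 167.09] w 12.1
t 16.5 yaw 33.63 M [-0.27  0.09 -0.04] F [-0.7 -1.5  8.4] p [568.37 157.4  167.06] w 12.4
t 16.8 yaw 36.63 M [-0.31  0.1  -0.03] F [ 0.1 -2.   9.7] p [568.43 157.39 167.11] w 12.2
t 17.0 yaw 39.63 M [-0.29  0.08 -0.06] F [-0.4 -1.6  8.2] p [568.42 157.35 167.09] w 12.5
t 17.3 yaw 42.63 M [-0.27  0.09 -0.07] F [-1.  -2.2  9.3] p [568.43 157.27 167.08] w 12.0
t 17.5 yaw 45.63 M [-0.4   0.   -0.05] F [ 0.6 -1.7  9.2] p [568.5  157.25 167.13] w 12.4
t 17.8 yaw 48.62 M [-0.41  0.06 -0.03] F [-0.3 -0.3  9.1] p [568.52 157.21 167.13] w 12.2
t 18.0 yaw 51.62 M [-0.41  0.   -0.08] F [ 0.8 -1.4  9. ] p [568.54 157.2  167.15] w 12.2
t 18.3 yaw 54.62 M [-0.36 -0.02 -0.06] F [ 1.4 -2.5  8.8] p [568.57 157.18 167.16] w 12.2
t 18.5 yaw 57.62 M [-0.41 -0.01 -0.06] F [ 1.7 -2.9  9. ] p [568.61 157.13 167.2 ] w 12.5
t 18.8 yaw 60.62 M [-0.42 -0.02 -0.09] F [ 0.5 -2.2  8. ] p [568.65 157.13 167.2 ] w 12.4
```

Next the last 3.6° to the green mark, then let it up slowly.

```bash
set -e
python3 -m creep '[{"grip":0,"x":0,"y":0,"z":0,"roll":1},{"grip":0,"x":0,"y":0,"z":0,"roll":2},{"grip":0,"x":0,"y":0,"z":0,"roll":3},{"grip":0,"x":0,"y":0,"z":0,"roll":3.5},{"grip":0,"x":0,"y":0,"z":0,"roll":3.5}]' >/dev/null; python3 p.py 16 0.3
python3 -m creep '[{"grip":0,"x":0,"y":0,"z":0.001,"roll":0},{"grip":0,"x":0,"y":0,"z":0.002,"roll":0},{"grip":0,"x":0,"y":0,"z":0.003,"roll":0},{"grip":0,"x":0,"y":0,"z":0.004,"roll":0}]' >/dev/null; python3 p.py 16 0.3
python3 -m creep '[{"grip":0,"x":0,"y":0,"z":0.001,"roll":0},{"grip":0,"x":0,"y":0,"z":0.002,"roll":0},{"grip":0,"x":0,"y":0,"z":0.003,"roll":0},{"grip":0,"x":0,"y":0,"z":0.004,"roll":0}]' >/dev/null; python3 p.py 16 0.3
python3 -m creep '[{"grip":0,"x":0,"y":0,"z":0.001,"roll":0},{"grip":0,"x":0,"y":0,"z":0.002,"roll":0},{"grip":0,"x":0,"y":0,"z":0.003,"roll":0},{"grip":0,"x":0,"y":0,"z":0.004,"roll":0}]' >/dev/null; python3 p.py 16 0.3
python3 -m creep '[{"grip":0,"x":0,"y":0,"z":0.001,"roll":0},{"grip":0,"x":0,"y":0,"z":0.002,"roll":0}]' >/dev/null; python3 p.py 16 0.3
python3 - <<'E'
from h import *
W=snap("wrist","w6")[1];S=snap("scene","s6")[1]
z=lambda i,x,y,s,t=400:cv2.resize(i[y:y+s,x:x+s],(t,t),interpolation=2)
cv2.imwrite("pics/c6.png",np.hstack([z(S,325,225,100),z(W,200,130,240)]))
E
```

```text
t 19.2 yaw 64.10 M [-0.42 -0.03 -0.02] F [ 0.1 -1.4  9.3] p [568.66 157.09 167.2 ] w 11.9
t 19.5 yaw 64.08 M [-0.42 -0.25  0.02] F [ 2.  -2.5  5.9] p [568.6  157.08 170.8 ] w 12.1
t 19.9 yaw 64.07 M [-0.33 -0.57  0.01] F [ 3.1 -0.9  4.6] p [568.56 157.05 174.47] w 12.2
t 20.2 yaw 64.07 M [-0.09 -0.75 -0.  ] F [3.5 0.2 3.4] p [567.88 156.76 177.67] w 11.8
t 20.4 yaw 64.06 M [ 0.05 -0.74 -0.03] F [3.5 0.1 1.4] p [567.7  156.62 179.43] w 12.1
```

View pics/c6.png

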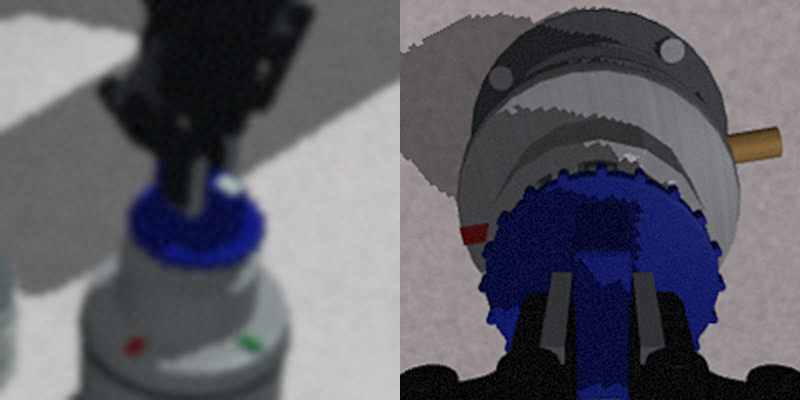

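The bar has turned with the fingers and its dash now points at the green mark (scene crop, dash (230,183), mark (250,343)). I'll lift slowly first.

```bash
set -e
python3 -m creep '[{"grip":0,"x":0,"y":0,"z":0.001,"roll":0},{"grip":0,"x":0,"y":0,"z":0.002,"roll":0},{"grip":0,"x":0,"y":0,"z":0.003,"roll":0}]' >/dev/null; python3 p.py 16 0.3
python3 -m creep '[{"grip":0,"x":0,"y":0,"z":0.001,"roll":0},{"grip":0,"x":0,"y":0,"z":0.002,"roll":0},{"grip":0,"x":0,"y":0,"z":0.003,"roll":0}]' >/dev/null; python3 p.py 16 0.3
python3 -m creep '[{"grip":0,"x":0,"y":0,"z":0,"roll":0},{"grip":0,"x":0,"y":0,"z":0,"roll":0}]' >/dev/null; python3 p.py 16 0.3
```

```text
t 20.7 yaw 64.06 M [-0.34 -0.85 -0.07] F [ 4.7 -1.9 -3.5] p [567.05 156.06 181.51] w 12.3
t 20.9 yaw 64.06 M [-0.21 -0.44 -0.05] F [ 1.7 -1.2 -2.4] p [567.06 156.21 185.06] w 12.1
t 21.1 yaw 64.07 M [-0.24 -0.1  -0.04] F [ 0.5 -0.7 -0.9] p [567.15 156.42 185.46] w 12.4
```

The cap is free. I'll lift it clear, carry it to the tray centre at about (477,-202), and unwind the wrist roll on the way.

```bash
set -e
python3 -m creep '[{"grip":0,"x":0,"y":0,"z":0.008,"roll":0},{"grip":0,"x":0,"y":0,"z":0.018,"roll":0},{"grip":0,"x":0,"y":0,"z":0.03,"roll":0},{"grip":0,"x":0,"y":0,"z":0.042,"roll":0},{"grip":0,"x":0,"y":0,"z":0.05,"roll":0}]' >/dev/null; python3 p.py 16 0.6
python3 -m creep '[{"grip":0,"x":0,"y":-0.01,"z":0,"roll":-5},{"grip":0,"x":-0.008,"y":-0.03,"z":0,"roll":-10},{"grip":0,"x":-0.016,"y":-0.055,"z":0,"roll":-15},{"grip":0,"x":-0.024,"y":-0.08,"z":0,"roll":-20},{"grip":0,"x":-0.032,"y":-0.105,"z":0,"roll":-25}]' >/dev/null; python3 p.py 16 0.6
python3 -m creep '[{"grip":0,"x":-0.007,"y":-0.025,"z":0,"roll":-5},{"grip":0,"x":-0.014,"y":-0.05,"z":0,"roll":-10},{"grip":0,"x":-0.021,"y":-0.075,"z":0,"roll":-15},{"grip":0,"x":-0.028,"y":-0.1,"z":0,"roll":-20},{"grip":0,"x":-0.033,"y":-0.125,"z":0,"roll":-25}]' >/dev/null; python3 p.py 16 0.6
python3 -m creep '[{"grip":0,"x":-0.006,"y":-0.025,"z":0,"roll":-5},{"grip":0,"x":-0.012,"y":-0.05,"z":0,"roll":-10},{"grip":0,"x":-0.018,"y":-0.075,"z":0,"roll":-15},{"grip":0,"x":-0.023,"y":-0.1,"z":0,"roll":-20},{"grip":0,"x":-0.025,"y":-0.12,"z":0,"roll":-20}]' >/dev/null; python3 p.py 16 0.6
python3 -m creep '[{"grip":0,"x":0,"y":-0.008,"z":0,"roll":0},{"grip":0,"x":0,"y":-0.008,"z":0,"roll":0},{"grip":0,"x":0,"y":-0.008,"z":0,"roll":0}]' >/dev/null; python3 p.py 16 0.6
python3 - <<'E'
from h import *
W=snap("wrist","w7")[1];S=snap("scene","s7")[1];D=snap("side","d7")[1]
z=lambda i,x,y,s,t=260:cv2.resize(i[y:y+s,x:x+s],(t,t),interpolation=2)
cv2.imwrite("pics/c7.png",np.hstack([z(S,170,160,160),z(D,270,220,160),cv2.resize(W[:,80:560],(260,260))]))
E
```

```text
t 21.5 yaw 64.07 M [ 0.04 -0.04  0.04] F [-0.1 -1.  -0.5] p [568.46 156.66 238.37] w 12.2
t 21.9 yaw 38.86 M [-0.05  0.02 -0.02] F [ 0.6 -0.3 -1.8] p [535.46  50.71 236.63] w 12.5
t 22.4 yaw 13.83 M [ 0.01 -0.   -0.03] F [-0.1 -0.6 -1.5] p [502.31 -74.63 236.73] w 12.5
t 22.8 yaw -6.24 M [ 0.01 -0.04  0.02] F [ 1.4  0.2 -0.5] p [ 477.3  -195.37  236.75] w 12.5
t 23.0 yaw -5.96 M [-0.01 -0.    0.05] F [-0.1  0.4 -1.4] p [ 477.89 -201.34  236.01] w 12.0
```

View pics/c7.png

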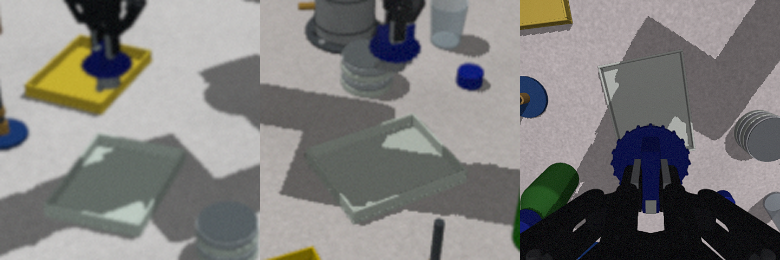

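The cap is held upright (side crop (395,40)), well above the white tray. Before descending I'll check the tray centre and bottle_b clearances.

Run:
```python
from h import *
ms,md,mw=[eyes.camera_model(n) for n in("scene","side","wrist")]
print("bottle_b cap",two(ms,(127,238),md,(451,320)))
print("burner tube top",two(ms,(166.5,203),md,(380,357)))
k=480/260
for u,v in((600,68),(680,52),(692,145)): print("tray corner w",plane(mw,80+(u-520)*k,v*k,24).round(1))
c=np.array([477.9,-201.3,24]);print("centre px scene/side",proj(ms,c),proj(md,c))
f=lambda m,e:(m["origin"],e)
# cap foot height from side/scene blue disc (mask centroid)
S=cv2.cvtColor(cv2.imread("pics/s7.png"),cv2.COLOR_BGR2HSV);D=cv2.cvtColor(cv2.imread("pics/d7.png"),cv2.COLOR_BGR2HSV)
def big(h,roi):
    x0,y0,x1,y1=roi;n,l,st,ce=cv2.connectedComponentsWithStats(cv2.inRange(h[y0:y1,x0:x1],(110,120,30),(130,255,255)));i=1+st[1:,4].argmax();return ce[i]+[x0,y0],st[i]
a,b=big(S,(210,180,265,225)),big(D,(330,225,370,265));print(a,b,two(ms,a[0],md,b[0]))
```

```text
bottle_b cap (array([ 611.17016457, -411.88015857,  143.99882245]), np.float64(0.8417966864096172))
burner tube top (array([ 429.72973067, -434.01622679,  127.13420898]), np.float64(3.2944550874025484))
tray corner w [ 390.8 -279.9   24. ]
tray corner w [ 379.1 -140.    24. ]
tray corner w [ 551.7 -126.    24. ]
centre px scene/side [241.94812512 268.27108737] [346.97788202 317.25126186]
(array([235.11331445, 198.98300283]), array([ 12,   5,  28,  23, 353], dtype=int32)) (array([352.18      , 247.85111111]), array([  8,  10,  30,  24, 450], dtype=int32)) (array([ 480.0118305 , -200.79391566,  224.79912463]), np.float64(1.9436556951144708))
```

Tray centre about (474,-203), with bottle_b and the burner more than 200 mm away. The disc measures z=225, as expected with no slip (224), so I'll descend.

```bash
set -e
python3 -m creep '[{"grip":0,"x":0,"y":0,"z":-0.015,"roll":0},{"grip":0,"x":0,"y":0,"z":-0.04,"roll":0},{"grip":0,"x":0,"y":0,"z":-0.065,"roll":0},{"grip":0,"x":0,"y":0,"z":-0.09,"roll":0},{"grip":0,"x":0,"y":0,"z":-0.115,"roll":0}]' >/dev/null; python3 p.py 5 0.6
python3 -m creep '[{"grip":0,"x":0,"y":0,"z":-0.02,"roll":0},{"grip":0,"x":0,"y":0,"z":-0.035,"roll":0},{"grip":0,"x":0,"y":0,"z":-0.048,"roll":0},{"grip":0,"x":0,"y":0,"z":-0.055,"roll":0},{"grip":0,"x":0,"y":0,"z":-0.058,"roll":0}]' >/dev/null; python3 p.py 5 0.6
python3 -m creep '[{"grip":0,"x":0,"y":0,"z":-0.002,"roll":0},{"grip":0,"x":0,"y":0,"z":-0.004,"roll":0},{"grip":0,"x":0,"y":0,"z":-0.004,"roll":0}]' >/dev/null; python3 p.py 3 0.6
python3 -m creep '[{"grip":0,"x":0,"y":0,"z":-0.001,"roll":0},{"grip":0,"x":0,"y":0,"z":-0.002,"roll":0},{"grip":0,"x":0,"y":0,"z":-0.002,"roll":0}]' >/dev/null; python3 p.py 3 0.6
python3 -m creep '[{"grip":0,"x":0,"y":0,"z":-0.001,"roll":0},{"grip":0,"x":0,"y":0,"z":-0.002,"roll":0},{"grip":0,"x":0,"y":0,"z":-0.002,"roll":0}]' >/dev/null; python3 p.py 3 0.6
python3 -m creep '[{"grip":0,"x":0,"y":0,"z":-0.001,"roll":0},{"grip":0,"x":0,"y":0,"z":-0.001,"roll":0}]' >/dev/null; python3 p.py 3 0.6
python3 -m creep '[{"grip":0,"x":0,"y":0,"z":-0.001,"roll":0},{"grip":0,"x":0,"y":0,"z":-0.001,"roll":0}]' >/dev/null; python3 p.py 3 0.6
```

```text
t 23.6 yaw -5.84 M [-0.06  0.02 -0.01] F [ 0.8  0.1 -0.9] p [ 478.06 -200.43  119.77] w 12.0
t 24.0 yaw -5.86 M [ 0.    0.   -0.06] F [ 0.1  0.3 -0.9] p [ 477.3  -200.33   61.48] w 12.3
t 24.3 yaw -5.92 M [ 0.03  0.05 -0.04] F [ 0.5  0.7 -1.5] p [ 478.2  -201.72   59.07] w 12.0
t 24.5 yaw -5.95 M [ 0.    0.02 -0.02] F [-0.5  1.  -0.8] p [ 477.89 -201.78   56.82] w 12.2
t 24.8 yaw -5.94 M [0.02 0.   0.04] F [-0.6  0.3 -1.8] p [ 477.61 -201.58   54.41] w 12.0
t 24.9 yaw -5.94 M [-0.    0.02 -0.02] F [-0.5  0.5 -1.5] p [ 477.63 -201.57   53.38] w 12.3
t 25.1 yaw -5.94 M [-0.01 -0.01 -0.01] F [ 0.1  0.2 -1.5] p [ 477.65 -201.57   52.39] w 12.2
```

```bash
set -e
python3 -m creep '[{"grip":0,"x":0,"y":0,"z":-0.001,"roll":0},{"grip":0,"x":0,"y":0,"z":-0.001,"roll":0}]' >/dev/null; python3 p.py 1 0.6
python3 -m creep '[{"grip":0,"x":0,"y":0,"z":-0.001,"roll":0},{"grip":0,"x":0,"y":0,"z":-0.001,"roll":0}]' >/dev/null; python3 p.py 1 0.6
python3 -m creep '[{"grip":0,"x":0,"y":0,"z":-0.001,"roll":0},{"grip":0,"x":0,"y":0,"z":-0.001,"roll":0}]' >/dev/null; python3 p.py 1 0.6
python3 -m creep '[{"grip":0,"x":0,"y":0,"z":-0.001,"roll":0},{"grip":0,"x":0,"y":0,"z":-0.001,"roll":0}]' >/dev/null; python3 p.py 1 0.6
python3 -m creep '[{"grip":0,"x":0,"y":0,"z":-0.001,"roll":0},{"grip":0,"x":0,"y":0,"z":-0.001,"roll":0}]' >/dev/null; python3 p.py 1 0.6
python3 -m creep '[{"grip":0,"x":0,"y":0,"z":-0.001,"roll":0},{"grip":0,"x":0,"y":0,"z":-0.001,"roll":0}]' >/dev/null; python3 p.py 1 0.6
python3 -m creep '[{"grip":0,"x":0,"y":0,"z":-0.001,"roll":0},{"grip":0,"x":0,"y":0,"z":-0.001,"roll":0}]' >/dev/null; python3 p.py 1 0.6
```

```text
t 25.3 yaw -5.94 M [-0.03 -0.02 -0.02] F [-0.4 -0.9 -2.1] p [ 477.66 -201.57   51.41] w 12.2
t 25.4 yaw -5.94 M [-0.02  0.    0.04] F [-0.5  0.2 -1.6] p [ 477.64 -201.55   50.4 ] w 12.2
t 25.6 yaw -5.94 M [-0.02 -0.03 -0.02] F [-0.3  0.8 -1.2] p [ 477.68 -201.57   49.42] w 12.0
t 25.8 yaw -5.94 M [-0.06  0.02 -0.02] F [-0.3 -0.6 -1.5] p [ 477.67 -201.58   48.41] w 12.2
t 25.9 yaw -5.93 M [0.29 0.36 0.03] F [-1.7  0.9  4.8] p [ 477.85 -201.74   48.14] w 12.1
```

The cap touched down at TCP 48.2 (predicted 48). I'll release and retreat straight up.

```bash
set -e
python3 -m creep '[{"grip":10,"x":0,"y":0,"z":0.0005,"roll":0},{"grip":18,"x":0,"y":0,"z":0.0005,"roll":0},{"grip":24,"x":0,"y":0,"z":0.0005,"roll":0},{"grip":32,"x":0,"y":0,"z":0.0005,"roll":0},{"grip":32,"x":0,"y":0,"z":0.0005,"roll":0}]' 20 ; python3 p.py 5 0.6
python3 -m creep '[{"grip":32,"x":0,"y":0,"z":0.005,"roll":0},{"grip":32,"x":0,"y":0,"z":0.015,"roll":0},{"grip":32,"x":0,"y":0,"z":0.03,"roll":0},{"grip":32,"x":0,"y":0,"z":0.05,"roll":0},{"grip":32,"x":0,"y":0,"z":0.08,"roll":0}]' >/dev/null; python3 p.py 5 0.6
python3 -m creep '[{"grip":32,"x":-0.03,"y":0,"z":0.04,"roll":0},{"grip":32,"x":-0.06,"y":0,"z":0.08,"roll":0},{"grip":32,"x":-0.08,"y":0,"z":0.1,"roll":0},{"grip":32,"x":-0.08,"y":0,"z":0.1,"roll":0},{"grip":32,"x":-0.08,"y":0,"z":0.1,"roll":0}]' >/dev/null; python3 p.py 5 0.6
python3 - <<'E'
from h import *
S=snap("scene","s8")[1];D=snap("side","d8")[1]
z=lambda i,x,y,s,t=400:cv2.resize(i[y:y+s,x:x+s],(t,t),interpolation=2)
cv2.imwrite("pics/c8.png",np.hstack([z(S,180,215,120),z(D,285,255,120)]))
S=cv2.cvtColor(S,40);D=cv2.cvtColor(D,40)
def big(h,roi):
    x0,y0,x1,y1=roi;n,l,st,ce=cv2.connectedComponentsWithStats(cv2.inRange(h[y0:y1,x0:x1],(110,120,30),(130,255,255)));i=1+st[1:,4].argmax();return ce[i]+[x0,y0]
a,b=big(S,(200,225,285,305)),big(D,(300,280,395,355));print(a,b,two(eyes.camera_model("scene"),a,eyes.camera_model("side"),b))
E
```

```text
time: 26.35
eef_pos: [477.8, -201.7, 48.1]
tool_rot: [0.052, 0.999, -0.0, 0.0]
contact_force: [0.4, 0.5, 0.6]
width: 27.3
t 26.4 yaw -5.94 M [ 0.01 -0.02 -0.02] F [0.4 0.5 0.6] p [ 477.79 -201.66   48.06] w 27.3
t 26.8 yaw -5.94 M [-0.03 -0.02  0.02] F [ 0.4 -0.1 -0.1] p [ 476.44 -200.72  127.79] w 27.1
t 27.2 yaw -6.01 M [0.05 0.   0.02] F [ 0.2 -0.1 -0.6] p [ 398.16 -202.77  231.73] w 27.2
[241.46962617 263.41121495] [348.25851703 312.24849699] (array([ 479.53467671, -201.33523488,   39.79016601]), np.float64(1.6223743734955876))
```

View pics/c8.png

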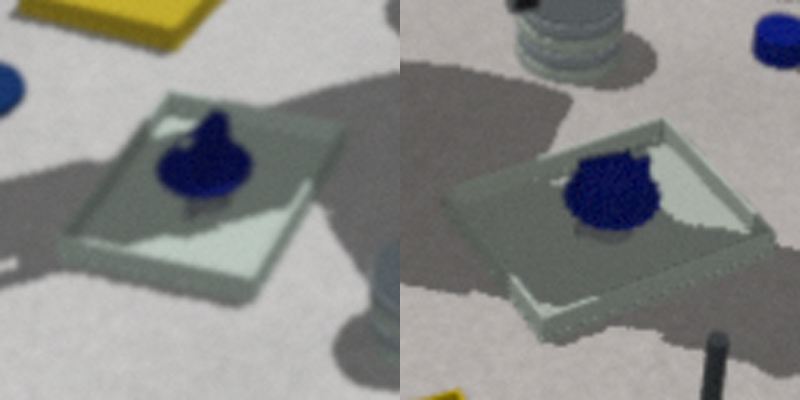

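The cap stands upright, bar up, near the middle of the white tray (scene crop (205,165), side crop (612,190)), and the fingers are clear. Handing in.

```bash
python3 -c "
from plant import job
print(job.sign_off())"; python3 st.py
```

```text
the job is handed in; nothing more can be done
None
the job is handed in; nothing more can be done
```

The vessel is open, and its cap is standing bar up in the white tray. I handed the job in at about 27 s; no verdict was reported.

- **First stop:** I turned the cap anticlockwise until the moment rose steadily to about 0.25 N m, at a cap angle of about 0.37 rad, and did not turn harder than that.
- **Press and turn:** I pressed it down about 10 mm at about 9 N. Keeping it down, I turned it on to the green mark with almost no resistance, the moment staying at or below about 0.12 N m.
- **Lift and set down:** It rose freely when let up. I carried it to the tray, where it touched down at about 5 N at the predicted height, then released it and backed away.

**Last checks:**
- The cap measured at (479.5, -201.3), near the middle of the tray (about (474, -203)). The centre of the visible blue came out at 39.8 mm, which fits a cap standing on the tray floor.
- The fingers were open, and the arm was about 230 mm up and touching nothing (contact force under about 0.7 N).
- I did not measure the bystanders again at the end. The arm passed clear of them, and the dishes, burner and spare cap looked undisturbed in the last pictures.

**What failed or disagreed:**
- My first four moves were refused because each row needs all its fields; nothing moved.
- The first grasp closed on nothing. The fingertips appeared to be at about TCP height, not 25 mm ahead of it as stated. I went about 22 mm lower and the grasp then held.
- The gripped bar read about 12.5 mm wide instead of the stated 14 mm.

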